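# Comb the specimen tubes into the tray's grooves

### The arm

A 6-joint arm with a two-finger parallel gripper is mounted at the origin on the work surface. World frame = base frame: x ahead of the robot, y to its left, z up, the work surface at z = 0. Lengths are in mm, angles in rad, forces in N, time in s.
With the tool pointing down it reaches from about 325 to 900 mm from the base axis. Payload 3.5 kg.
Tool frame: the origin (TCP) lies at the very end of the fingers, on their centre line; the grasp point (between the pads) lies 19 mm behind it; z points along the fingers, y is the line along which they close (so a half turn about z gives the same grasp; the last joint's range is limited). The gripper opens to 85 mm and grips with 20 to 120 N. Pads are 22 mm wide; open, the fingers measure 114 mm over their backs; the gripper's body (76 mm by 85 mm) begins 54 mm behind the grasp point. The pads swing forward as they close: fully open they stand 13 mm farther back than shut.
Start: joints at [-0.103, 0.276, -0.026, 1.268, 0, 1.467], TCP at [624.997, -0.01, 192.013] pointing down, gripper open.
Joint ranges: [-3.12, 3.12], [-0.85, 1.88], [-1.08, 1.24], [-1.95, 2.15], [-1.57, 1.53], [-3.14, 3.14]. Speed limits (rad/s): [2.57, 2.57, 3.14, 3.14, 3.14, 3.14].

### API

Orientations are given as a rotation vector (axis times angle).
In Python, from workcell import ctrl gives the robot as it stands.
- The arm moves only by the shell command python3 -m inch 'ROWS' [OPENING] [FORCE]. ROWS is JSON, a list of rows, each an object of numbers: "dx", "dy", "dz": the shift along the tool's x, y, z each as a share of 0.2 m, from -1 to 1; "turn": the turn about the tool's z as a share of pi rad, from -1 to 1. A call has exactly 5 rows; each row is the pose to reach, as a shift and turn from the pose commanded when the call began, along the tool's axes at that moment, turning the shorter way round; what a row does not reach only later rows make up. A row lasts 1/12 s, in which the tool goes at most 41.7 mm and 7.16 degrees, less where a joint would pass 70% of its speed; a pose out of reach is approached as far as the arm can. A call with a number of a shift or a turn outside -1 to 1 is refused whole. A call with a gripper value outside its range is refused whole. OPENING is the closure, from -1 (fully open) to 1 (shut), so that 0 is half open, set as the call begins (- or left out, the last holds). The fingers move at their own pace and stop on an object; FORCE is the grip in N (left out, the last holds). Time passes only in rows, so rows that repeat a pose let the fingers close, or fill a call up. It gives the time, the measured TCP pose, the force, the opening and the grip force at its end, in the units of the state.
- ctrl.observe(): the state, without advancing time (a new reading comes with each control period).
- ctrl.read_camera(name): name is "scene" or "side" or "wrist"; returns a dict with "image" (400x640x3 uint8, blue, green, red), "camera_matrix" (3x3 intrinsics, pixels), "R" (3x3) and "t" (3): a world point X has camera coordinates R X + t. Camera axes: x right, y down, z forward; pixel columns grow to the right and rows downward; lengths in mm; the calibration is good to about 2 mm. A picture is of the moment at which its call begins. There is no depth.
- ctrl.job_done(): hands the job in; it is judged then, once.
The state is a dict: "time": time; "joint_positions": joint angles; "qd": joint speeds; "effort": joint torques, N m; "eef_pos": TCP position; "tcp_rot": TCP orientation; "force": force on the tool from outside, world axes, zero at the start; "torque": the same for the moment, N m; "width": opening from 0.0 (shut) to 1.0 (fully open); "gripper_force": force on a finger pad.
Only numpy, scipy, OpenCV 4.12 (cv2) and the standard library are available. Lean on these libraries where they do the work, as an engineer would, in place of code of your own. Each camera call takes 0.05 s, during which the arm holds its last target. There are 200 camera calls.

### The job

Take the rake from its stand by its grip and comb it through the grooved tray until all three specimen tubes lie parallel, each down in a groove of its own. Move the tubes only with the rake, never with the gripper or arm. Then set the rake back upright in the forks of its stand, let go, and leave the other things on the table where they are.

Things in the scene. Friction and masses are not known exactly. Their poses are not given: they have to be found in the camera images.
- rake_grip (a point): the rake (about 200 g): centre of its black upright grip block, 24 mm thick (y) x 40 mm wide (x) x 60 mm tall (z up); grasp from above across the 24 mm. Below it a level steel head bar along x, 172 mm long, 16 mm thick, 14 mm high, its underside 52 mm and top 38 mm below this point. It combs along its y
- rake_tips (a point): middle of the rake's row of tine tips, 80 mm below rake_grip: eight steel tines 15 mm apart, 6 mm dia, 28 mm long, hang from the head bar in one row along x, the outer ones at x = +-52.5 mm
- tray: open aluminium tray, fixed, outside 154 mm (x) x 206 mm (y) x 50 mm high, walls 5 mm; origin at the centre of its underside on the table. Floor 4 mm up; seven grooves along x, 22 mm wide, centred at y = 0, +-29, +-58, +-87 mm, between six ridges 7 mm wide with tops 17 mm above the table. A seated tube's top is 20 mm above the table
- tray_rim (a point): centre of the tray's open top, 50 mm above the table. With the rake's bar on or just above the two long rims (at x = +-74.5 mm) the tine tips, 22 mm above the table, clear seated tubes but push tubes lying on the ridges. Pushed along the tray's y a skewed tube turns parallel to the tine row and drops into an empty groove; it may take a second pass from the other end
- tube1_mid (a point): first of three identical white capped specimen tubes, plain cylinders 110 mm long, 16 mm diameter, about 30 g; point at the middle of the tube, x along its length (cap at the +x end). At the start it lies skewed across the tray's ridges (centre 25 mm above the table); seated in a groove its centre is 12 mm above the table
- tube2_mid (a point): second of three identical white capped specimen tubes, plain cylinders 110 mm long, 16 mm diameter, about 30 g; point at the middle of the tube, x along its length (cap at the +x end). At the start it lies skewed across the tray's ridges (centre 25 mm above the table); seated in a groove its centre is 12 mm above the table
- tube3_mid (a point): third of three identical white capped specimen tubes, plain cylinders 110 mm long, 16 mm diameter, about 30 g; point at the middle of the tube, x along its length (cap at the +x end). At the start it lies skewed across the tray's ridges (centre 25 mm above the table); seated in a groove its centre is 12 mm above the table
- stand: the rake's stand, fixed: base 200 x 60 x 6 mm, two forked posts at x = +-78 mm; origin at the centre of its underside on the table. The head bar lies along x with its ends in the forks, its underside 42 mm up (rake_grip 94 mm up). The fork notches are 24 mm wide (y), open upward, prong tops 60 mm up; the tines hang free between the posts
- amber_bottle: bystander: upright amber bottle, 60 mm dia, 130 mm high; to be left where it is
- jar: bystander: upright squat white jar, 64 mm dia, 75 mm high; to be left where it is
- wash_bottle: bystander: upright white plastic bottle, 64 mm dia, 150 mm high; to be left where it is
- marker: bystander: green marker pen lying flat, 135 mm long, 14 mm dia; to be left where it is
- slide_box: bystander: flat cardboard box, 85 x 60 x 34 mm; to be left where it is
- spatula: bystander: lying spatula, 180 mm long; to be left where it is
- beaker: bystander: white ceramic mug, 84 mm dia, 95 mm high; to be left where it is

How it is judged (in metres and radians):
On the way, in this order (a step that is already met when the one before it is completed fails the run):
1. the rake is lifted out of its stand (z of rake_grip in the frame of stand above 0.125 m), for 0.1 s.
2. all three tubes lie in grooves, with the rake out of its stand (z of tube1_mid in the frame of tray between 0.006 and 0.017 m and angle between the x axis of each of tube1_mid, tube2_mid, tube3_mid and the x axis of tray, either way round below 0.12 rad and x of tube1_mid in the frame of tray between -0.03 and 0.03 m and y of tube1_mid in the frame of tray between -0.1 and 0.1 m and z of tube2_mid in the frame of tray between 0.006 and 0.017 m and x of tube2_mid in the frame of tray between -0.03 and 0.03 m and y of tube2_mid in the frame of tray between -0.1 and 0.1 m and z of tube3_mid in the frame of tray between 0.006 and 0.017 m and x of tube3_mid in the frame of tray between -0.03 and 0.03 m and y of tube3_mid in the frame of tray between -0.1 and 0.1 m and (horizontal distance between rake_grip and stand above 0.06 m or z of rake_grip in the frame of stand above 0.11 m)), for 0.2 s.
At the end, for the whole second after the job is handed in: Each tube is in a groove of its own: centre under 17 mm above the tray underside, within 0.12 rad of the grooves. The rake is upright in its forks: grip centre 88-100 mm above the stand underside, within 12 mm along and 8 mm across, yaw 0.12 rad, tilt 0.1 rad (z of tube1_mid in the frame of tray between 0.006 and 0.017 m and angle between the x axis of each of tube1_mid, tube2_mid, tube3_mid and the x axis of tray, either way round below 0.12 rad and x of tube1_mid in the frame of tray between -0.03 and 0.03 m and y of tube1_mid in the frame of tray between -0.1 and 0.1 m and z of tube2_mid in the frame of tray between 0.006 and 0.017 m and x of tube2_mid in the frame of tray between -0.03 and 0.03 m and y of tube2_mid in the frame of tray between -0.1 and 0.1 m and z of tube3_mid in the frame of tray between 0.006 and 0.017 m and x of tube3_mid in the frame of tray between -0.03 and 0.03 m and y of tube3_mid in the frame of tray between -0.1 and 0.1 m and x of rake_grip in the frame of stand between -0.012 and 0.012 m and y of rake_grip in the frame of stand between -0.008 and 0.008 m and z of rake_grip in the frame of stand between 0.088 and 0.1 m and angle between the x axis of rake_grip and the x axis of stand, either way round below 0.12 rad and angle between rake_grip's own z axis and vertical below 0.1 rad); the robot touches nothing.
It fails at once if the gripper or arm touches a tube (contact force between any of the fingers, the arm and tube1 above 0.3 N or contact force between any of the fingers, the arm and tube2 above 0.3 N or contact force between any of the fingers, the arm and tube3 above 0.3 N).
It fails at once if a bystander is moved by more than 30 mm (distance of any of amber_bottle, jar, wash_bottle, marker, slide_box, spatula, beaker from where it was at the start of the episode above 0.03 m).
It also fails if it takes over 64 s, if anything falls off the work surface, if the arm or the gripper's body presses on something with over 40 N, if the wrist force passes 120 N, or if a joint passes its speed limit or range.

## Working session

There is one attempt and no reset: what is moved stays moved. The work goes in short steps, Python scripts to look and compute and a shell command to move; the robot and the scene stay as the last step left them, time stands still between calls to the robot, and variables do not carry over. Pictures are saved under pics/ and viewed, at most 10 in all, crops included, and the job is handed in when it is done.

```bash
mkdir -p pics; cat > h.py <<'E'
import numpy as np,cv2
from workcell import ctrl
def snap(n,f):
    c=ctrl.read_camera(n); cv2.imwrite('pics/'+f,c['image']); np.savez('pics/'+f[:-4],K=c['camera_matrix'],R=c['R'],t=c['t']); return c
def load(f): return np.load('pics/'+f+'.npz')
def back(c,uv,z):
    d=np.array(c['R']).T@np.linalg.inv(c['K'])@np.array([*uv,1.]); o=-np.array(c['R']).T@np.array(c['t']).ravel()
    return o+d*(z-o[2])/d[2]
def proj(c,X):
    p=c['K']@(np.array(c['R'])@np.array(X,float)+np.array(c['t']).ravel()); return p[:2]/p[2]
E
python3 - <<'E'
from h import *
for n in('scene','side'):
    c=snap(n,n+'0.png'); print(n,-c['R'].T@np.ravel(c['t']))
print(ctrl.observe())
E
```

```text
scene [1174.21348098 -144.47046514 1015.90753021]
side [ 166.79795228 1050.49189869  878.82925191]
{'time': 0.1, 'joint_positions': array([-1.03383395e-01,  2.77094594e-01, -2.77610287e-02,  1.26798914e+00,
        4.32580054e-05,  1.46742836e+00]), 'qd': array([-1.26949005e-04, -1.88642307e-03,  1.73566936e-03, -2.49814615e-05,
        9.54183101e-04,  8.75497563e-04]), 'effort': array([ 8.02060767e-04, -4.46709216e+01,  2.96128178e+01,  8.47860065e-03,
       -4.56193129e-05,  5.66283830e-06]), 'eef_pos': array([6.24211795e+02, 9.65725445e-02, 1.90940063e+02]), 'tcp_rot': array([-2.22031449e+00, -2.22028013e+00,  1.97454360e-03]), 'force': array([-0.38307073, -0.13139591,  1.55440922]), 'torque': array([0.01023312, 0.03961996, 0.00736124]), 'gripper_force': 0.0, 'width': 0.9965989752003828}
```

View pics/scene0.png

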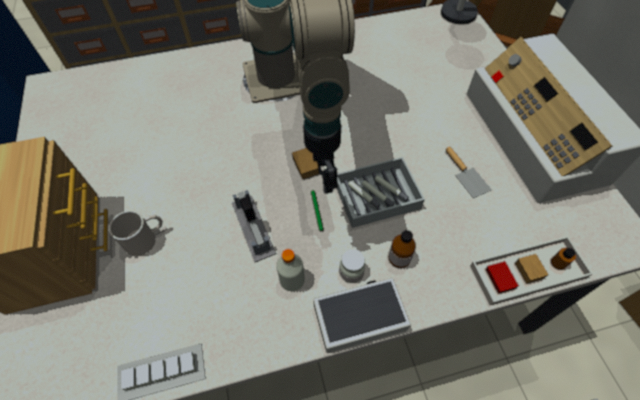

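View pics/side0.png

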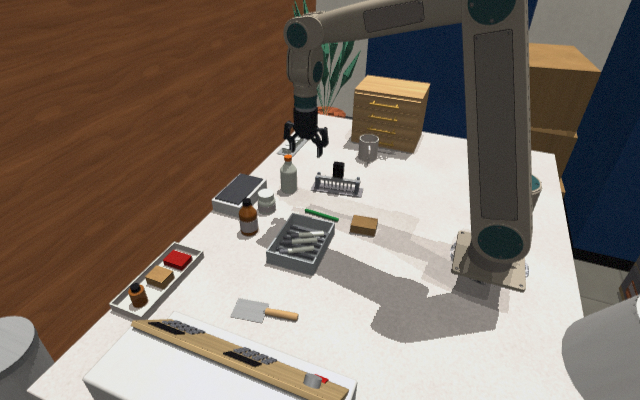

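The scene view shows the stand with the rake near (253,225) and the tray near (380,190). The side view shows the tray at (302,243) and the rake at (338,185). I'll enlarge both.

```bash
python3 - <<'E'
from h import *
a=cv2.imread('pics/scene0.png')[150:270,225:435]; b=cv2.imread('pics/side0.png')[150:275,260:370]
A=cv2.resize(a,(798,456),interpolation=cv2.INTER_CUBIC)
cv2.imwrite('pics/c1.png',A)
cv2.imwrite('pics/c2.png',cv2.resize(b,(528,600),interpolation=cv2.INTER_CUBIC))
E
```

```text
(no output)
```

View pics/c1.png

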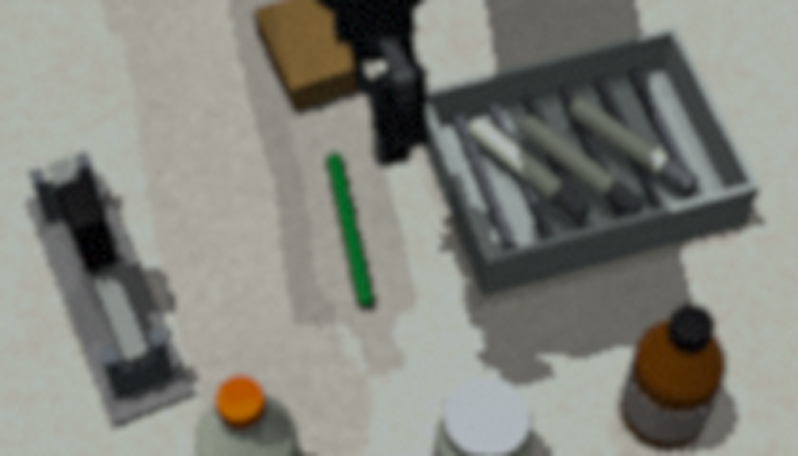

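View pics/c2.png

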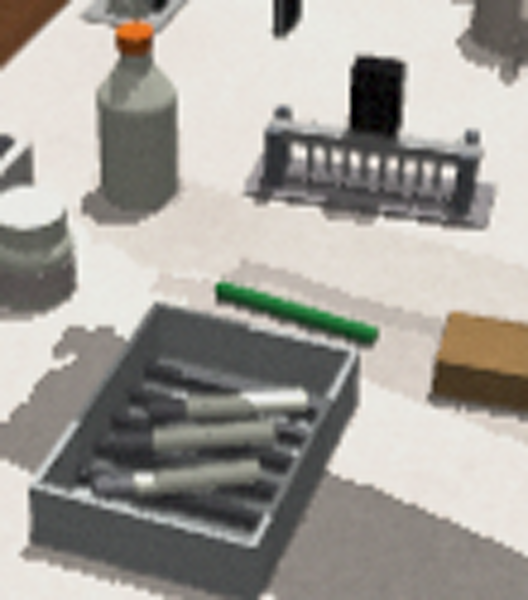

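c1: tray rim corners at (425,95),(672,37),(753,190),(488,258), stand base corners at (115,422),(190,395), tubes slanting with dark caps toward +x. c2: rim corners (157,305),(358,352),(265,545),(32,488); stand base near edge (247,193)-(492,226), grip top (380,62). I'll fit the poses.

```bash
cat > fit.py <<'E'
from h import *
from scipy.optimize import least_squares
c1=load('scene0'); c2=load('side0')
s1=lambda p:np.array(p)/3.8+[225,150]
s2=lambda p:np.array(p)/4.8+[260,150]
def fit(obs,x0,name):
    def w(q,P):
        c,s=np.cos(q[2]),np.sin(q[2]); return [q[0]+c*P[0]-s*P[1],q[1]+s*P[0]+c*P[1],P[2]]
    f=lambda q:np.concatenate([proj(c,w(q,P))-uv for c,uv,P in obs])
    r=least_squares(f,x0,loss='soft_l1',x_scale=[100,100,1]); print(name,r.x.round(3),f(r.x).reshape(-1,2).round(1).tolist())
T=[(-77,-103,50),(-77,103,50),(77,103,50),(77,-103,50)]
o=[(c1,s1(p),P) for p,P in zip([(425,95),(672,37),(753,190),(488,258)],T)]
o+=[(c2,s2(p),P) for p,P in zip([(358,352),(265,545),(32,488),(157,305)],T)]
fit(o,[620,150,0],'tray')
o=[(c1,s1((115,424)),(100,-30,3)),(c1,s1((192,393)),(100,30,3)),(c1,s1((30,205)),(-100,-30,3)),
 (c2,s2((247,191)),(100,30,3)),(c2,s2((490,226)),(-100,30,3)),(c2,s2((380,60)),(0,0,124)),(c2,s2((376,130)),(0,8,56))]
fit(o,[650,-200,0],'stand')
for n,a,b in [('t1',(478,128),(578,212)),('t2',(528,128),(628,203)),('t3',(582,105),(684,182))]:
    A,B=back(c1,s1(a),25),back(c1,s1(b),25); print(n,((A+B)/2).round(),np.linalg.norm(A-B).round(),np.arctan2(*(B-A)[1::-1]).round(2))
for n,a,b in [('t1',(308,400),(130,410)),('t2',(277,432),(105,443)),('t3',(262,470),(90,485))]:
    A,B=back(c2,s2(a),25),back(c2,s2(b),25); print(n,((A+B)/2).round(),np.linalg.norm(A-B).round(),np.arctan2(*(B-A)[1::-1]).round(2))
B=lambda c,p,z:print(back(c,p,z).round())
B(c2,s2((220,288)),7);B(c2,s2((377,335)),7)
B(c1,s1((240,402)),145);B(c1,s1((485,410)),75);B(c1,s1((690,327)),130)
E
python3 fit.py
```

```text
tray [5.63474e+02 1.75782e+02 4.40000e-02] [[-2.6, -2.0], [0.0, -4.5], [1.6, -2.4], [-0.4, 0.0], [0.0, -1.2], [-1.7, 0.1], [-0.9, -0.6], [-0.9, -1.2]]
stand [ 5.71679e+02 -1.84763e+02  1.57000e-01] [[-1.1, -0.4], [0.3, -0.9], [-2.1, -1.9], [-1.0, -0.0], [-0.9, -0.3], [-1.0, -0.0], [-1.2, 1.7]]
t1 [567. 133.  25.] 102.0 0.49
t2 [573. 170.  25.] 96.0 0.54
t3 [565. 216.  25.] 98.0 0.52
t1 [567. 137.  25.] 122.0 0.48
t2 [571. 175.  25.] 116.0 0.49
t3 [564. 215.  25.] 113.0 0.52
[628.  -7.   7.]
[500.   1.   7.]
[ 752. -115.  145.]
[765.  36.  75.]
[769. 164. 130.]
```

```bash
python3 -m inch '[{"dx":-0.1,"dy":-0.03,"dz":-0.05,"turn":0.03},{"dx":-0.25,"dy":-0.07,"dz":-0.1,"turn":0.06},{"dx":-0.4,"dy":-0.12,"dz":-0.15,"turn":0.09},{"dx":-0.55,"dy":-0.16,"dz":-0.2,"turn":0.12},{"dx":-0.65,"dy":-0.18,"dz":-0.25,"turn":0.15}]'; python3 -c "
from h import *
print(ctrl.observe())"
```

```text
time: 0.52
eef_pos: [587.6, -132.0, 241.9]
tcp_rot: [-2.683, -1.633, 0.002]
force: [-0.6, -0.1, 0.7]
width: 1.0
gripper_force: 0.0
{'time': 0.5167, 'joint_positions': array([-3.27825568e-01,  2.16179866e-01,  9.93569557e-04,  1.35700762e+00,
       -8.83256400e-04,  1.72000926e+00]), 'qd': array([-0.39127304, -0.03513037,  0.21075982,  0.23521474,  0.0209236 ,
        0.73500397]), 'effort': array([  1.63569957, -42.12600231,  29.48820233,  -0.13050942,
        -0.08038463,  -0.56837238]), 'eef_pos': array([ 587.58538565, -132.01625333,  241.87449787]), 'tcp_rot': array([-2.68296316e+00, -1.63344037e+00,  2.47193320e-03]), 'force': array([-0.59667299, -0.13037625,  0.74031001]), 'torque': array([ 0.06012002, -0.03635019, -0.00734134]), 'gripper_force': 0.0, 'width': 0.9997239065811102}
```

```bash

python3 -m inch '[{"turn":-0.03},{"turn":-0.065},{"turn":-0.1},{"turn":-0.14},{"turn":-0.175}]' >/dev/null
python3 -m inch '[{"turn":-0.035},{"turn":-0.07},{"turn":-0.105},{"turn":-0.14},{"turn":-0.175}]' >/dev/null
python3 -m inch '[{"turn":-0.035},{"turn":-0.07},{"turn":-0.105},{"turn":-0.14},{"turn":-0.175}]' >/dev/null
python3 -m inch '[{"turn":-0.035},{"turn":-0.075},{"turn":-0.11},{"turn":-0.145},{"turn":-0.175}]'
cat >> h.py <<'E'
from scipy.spatial.transform import Rotation
def go(x,y,z,head=None):
    "shares of a move for the TCP to world x,y,z with tool y heading head"
    s=ctrl.observe(); R=Rotation.from_rotvec(s['tcp_rot']).as_matrix()
    h=np.arctan2(R[1,1],R[0,1]); d=R.T@(np.array([x,y,z])-s['eef_pos'])/200
    t=0 if head is None else -((head-h+np.pi)%(2*np.pi)-np.pi)/np.pi
    print('pos',s['eef_pos'].round(1),'head',h.round(4),'t',round(s['time'],2),'j',s['joint_positions'].round(2),'F',s['force'].round(1),'w',round(s['width'],3),'| dxyz',d.round(3),'turn',round(t,4))
E
python3 - <<'E'
from h import *
go(560,-180,240,np.pi/2+.157)
E
```

```text
pos [ 587.6 -132.   241.9] head -0.477 t 0.52 j [-0.33  0.22  0.    1.36 -0.    1.72] F [-0.6 -0.1  0.7] w 1.0 | dxyz [-0.276 -0.012  0.01 ] turn -0.7018schema error: expected keys dx, dy, dz, turn
schema error: expected keys dx, dy, dz, turn
schema error: expected keys dx, dy, dz, turn
schema error: expected keys dx, dy, dz, turn
```

```bash

python3 -m inch '[{"dx":-0.05,"dy":0,"dz":0,"turn":-0.03},{"dx":-0.1,"dy":0,"dz":0,"turn":-0.065},{"dx":-0.16,"dy":0,"dz":0,"turn":-0.1},{"dx":-0.22,"dy":0,"dz":0,"turn":-0.14},{"dx":-0.27,"dy":0,"dz":0,"turn":-0.175}]' >/dev/null
python3 -m inch '[{"dx":0,"dy":0,"dz":0,"turn":-0.035},{"dx":0,"dy":0,"dz":0,"turn":-0.07},{"dx":0,"dy":0,"dz":0,"turn":-0.105},{"dx":0,"dy":0,"dz":0,"turn":-0.14},{"dx":0,"dy":0,"dz":0,"turn":-0.175}]' >/dev/null
python3 -m inch '[{"dx":0,"dy":0,"dz":0,"turn":-0.035},{"dx":0,"dy":0,"dz":0,"turn":-0.07},{"dx":0,"dy":0,"dz":0,"turn":-0.105},{"dx":0,"dy":0,"dz":0,"turn":-0.14},{"dx":0,"dy":0,"dz":0,"turn":-0.175}]' >/dev/null
python3 -m inch '[{"dx":0,"dy":0,"dz":0,"turn":-0.04},{"dx":0,"dy":0,"dz":0,"turn":-0.08},{"dx":0,"dy":0,"dz":0,"turn":-0.12},{"dx":0,"dy":0,"dz":0,"turn":-0.175},{"dx":0,"dy":0,"dz":0,"turn":-0.175}]' >/dev/null
python3 - <<'E'
from h import *
go(560,-180,240,np.pi/2+.157)
c=snap('wrist','w1.png'); print(-c['R'].T@np.ravel(c['t']), proj(c,[571.7,-184.8,124]))
E
```

```text
pos [ 564.  -177.9  241.3] head 1.7329 t 2.18 j [-0.41  0.2  -0.02  1.35 -0.   -0.58] F [ 0.5  0.8 -0.1] w 1.003 | dxyz [ 0.022 -0.007  0.007] turn 0.0016Traceback (most recent call last):
  File "<stdin>", line 3, in <module>
  File "h.py", line 10, in proj
    p=c['K']@(np.array(c['R'])@np.array(X,float)+np.array(c['t']).ravel()); return p[:2]/p[2]
      ~^^^^^
KeyError: 'K'
```

View pics/w1.png

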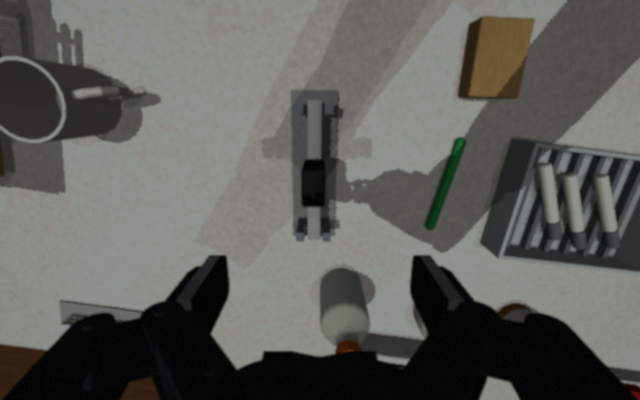

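The wrist view shows the stand upright in the picture (base corners (291,90),(340,91),(295,240),(336,240)), grip top around (314,183), tray at right with three tubes.

```bash
python3 - <<'E'
from h import *
c=load('w1'); print('cam',(-c['R'].T@np.ravel(c['t'])).round())
P={}
for n,p,z in [('bTL',(291,90),6),('bTR',(340,91),6),('bBL',(295,239),6),('bBR',(336,239),6),('gripTL',(303,160),124),('gripTR',(325,160),124),('gripBL',(302,206),124),('gripBR',(326,206),124),('barT',(314,101),56),('barB',(314,236),56),('fTL',(304,110),60),('fTR',(340,110),60),('fBL',(299,231),60),('fBR',(331,231),60)]:
    print(n,back(c,p,z).round())
for n,X in [('stand',[571.7,-184.8,6]),('griptop',[571.7,-184.8,124])]: print(n,proj(c,X))
E
```

```text
cam [ 491. -189.  423.]
bTL [ 478. -228.    6.]
bTR [ 469. -166.    6.]
bBL [ 680. -194.    6.]
bBR [ 671. -135.    6.]
gripTL [ 543. -197.  124.]
gripTR [ 540. -176.  124.]
gripBL [ 590. -191.  124.]
gripBR [ 586. -167.  124.]
barT [ 487. -196.   56.]
barB [ 649. -170.   56.]
fTL [ 498. -205.   60.]
fTR [ 492. -166.   60.]
fBL [ 644. -190.   60.]
fBR [ 637. -150.   60.]
stand [312.94666956 167.45114713]
griptop [310.68555675 190.11126885]
```

```bash
python3 - <<'E'
from h import *
im=cv2.imread('pics/w1.png')[75:255,250:380]
cv2.imwrite('pics/w1c.png',cv2.resize(im,None,fx=3.3,fy=3.3,interpolation=cv2.INTER_CUBIC))
E
```

```text
(no output)
```

View pics/w1c.png

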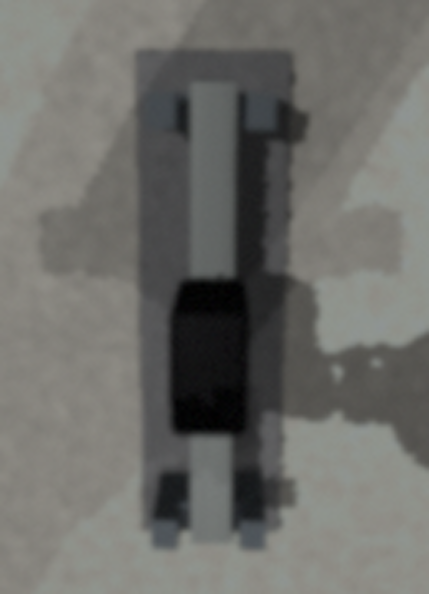

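```bash
python3 - <<'E'
from h import *
c=load('w1'); f=lambda x,y:(x/3.3+250,y/3.3+75)
for n,p,z in [('gc',(209.5,371),124),('gT',(210,310),124),('gB',(209,433),124),('barT',(214,82),56),('barB',(211,543),56),('fTL',(163,110),60),('fTR',(262,112),60),('fBL',(166,534),60),('fBR',(252,534),60)]:
    print(n,back(c,f(*p),z).round(1))
A,B=back(c,f(214,82),56),back(c,f(211,543),56);print('barmid',(A+B)/2,np.linalg.norm(B-A),np.arctan2(*(B-A)[1::-1]))
F=np.array([back(c,f(*p),60) for p in [(163,110),(262,112),(166,534),(252,534)]]); print('forks',F.mean(0))
A,B=F[:2].mean(0),F[2:].mean(0);print(np.arctan2(*(B-A)[1::-1]),np.linalg.norm(B-A))
E
```

```text
gc [ 568.5 -182.5  124. ]
gT [ 550.1 -185.2  124. ]
gB [ 587.9 -179.6  124. ]
barT [ 485.8 -195.2   56. ]
barB [ 654.2 -169.6   56. ]
fTL [ 497.5 -210.7   60. ]
fTR [ 492.8 -177.5   60. ]
fBL [ 651.5 -187.4   60. ]
fBR [ 646.2 -154.9   60. ]
barmid [ 570.00869338 -182.37789377   56.        ] 170.41023123638612 0.1506871426116768
forks [ 572.01472496 -182.64031584   60.        ]
0.148443642219513 155.45321142561323
```

```bash
python3 - <<'E'
from h import *
go(569.5,-182.5,75,np.pi/2+.15)
E
```

```text
pos [ 564.1 -178.   241.4] head 1.7322 t 2.23 j [-0.41  0.2  -0.02  1.35 -0.   -0.58] F [ 0.2  0.4 -0.5] w 0.999 | dxyz [-0.024 -0.027  0.832] turn 0.0036
```

```bash

python3 -m inch '[{"dx":-0.01,"dy":-0.01,"dz":0.1,"turn":0.004},{"dx":-0.024,"dy":-0.027,"dz":0.25,"turn":0.004},{"dx":-0.024,"dy":-0.027,"dz":0.4,"turn":0.004},{"dx":-0.024,"dy":-0.027,"dz":0.5,"turn":0.004},{"dx":-0.024,"dy":-0.027,"dz":0.55,"turn":0.004}]'
python3 -m inch '[{"dx":0,"dy":0,"dz":0.06,"turn":0},{"dx":0,"dy":0,"dz":0.13,"turn":0},{"dx":0,"dy":0,"dz":0.2,"turn":0},{"dx":0,"dy":0,"dz":0.26,"turn":0},{"dx":0,"dy":0,"dz":0.28,"turn":0}]'
python3 -m inch '[{"dx":0,"dy":0,"dz":0,"turn":0},{"dx":0,"dy":0,"dz":0,"turn":0},{"dx":0,"dy":0,"dz":0,"turn":0},{"dx":0,"dy":0,"dz":0,"turn":0},{"dx":0,"dy":0,"dz":0,"turn":0}]' 0.7 80
python3 -m inch '[{"dx":0,"dy":0,"dz":0,"turn":0},{"dx":0,"dy":0,"dz":0,"turn":0},{"dx":0,"dy":0,"dz":0,"turn":0},{"dx":0,"dy":0,"dz":0,"turn":0},{"dx":0,"dy":0,"dz":0,"turn":0}]' 1 80

```

```text
time: 2.65
eef_pos: [567.3, -181.5, 128.0]
tcp_rot: [0.224, -3.128, -0.005]
force: [-0.1, 0.4, -0.4]
width: 1.001
gripper_force: 0.0
time: 3.07
eef_pos: [569.3, -182.4, 74.6]
tcp_rot: [0.226, -3.132, -0.001]
force: [-1.3, -0.3, 0.3]
width: 0.999
gripper_force: 0.0
time: 3.48
eef_pos: [570.8, -183.0, 77.0]
tcp_rot: [-0.227, 3.132, -0.001]
force: [-0.6, 0.2, 0.0]
width: 0.302
gripper_force: 0.0
time: 3.9
eef_pos: [571.0, -183.2, 77.3]
tcp_rot: [-0.227, 3.132, -0.002]
force: [-0.9, -0.4, 6.0]
width: 0.254
gripper_force: 79.4
```

```bash

python3 -m inch '[{"dx":0,"dy":0,"dz":-0.05,"turn":0},{"dx":0,"dy":0,"dz":-0.12,"turn":0},{"dx":0,"dy":0,"dz":-0.2,"turn":0},{"dx":0,"dy":0,"dz":-0.3,"turn":0},{"dx":0,"dy":0,"dz":-0.4,"turn":0}]'
python3 -m inch '[{"dx":0,"dy":0,"dz":-0.1,"turn":0},{"dx":0,"dy":0,"dz":-0.2,"turn":0},{"dx":0,"dy":0,"dz":-0.28,"turn":0},{"dx":0,"dy":0,"dz":-0.3,"turn":0},{"dx":0,"dy":0,"dz":-0.3,"turn":0}]'
python3 - <<'E'
from h import *
go(563,60,217,np.pi/2+.05)
im=cv2.imread('pics/w1.png')[120:290,470:640]
cv2.imwrite('pics/w1t.png',cv2.resize(im,None,fx=3.5,fy=3.5,interpolation=cv2.INTER_CUBIC))
E
```

```text
time: 4.32
eef_pos: [568.8, -182.0, 155.8]
tcp_rot: [0.227, -3.131, -0.002]
force: [0.6, -0.4, -1.2]
width: 0.249
gripper_force: 78.7
time: 4.73
eef_pos: [570.8, -183.0, 217.3]
tcp_rot: [-0.227, 3.131, -0.002]
force: [-0.6, -0.4, -2.8]
width: 0.247
gripper_force: 78.7
pos [ 570.8 -183.   217.3] head 1.7153 t 4.73 j [-0.42  0.22 -0.05  1.3   0.   -0.56] F [-0.6 -0.4 -2.8] w 0.247 | dxyz [-0.136  1.208  0.   ] turn 0.0301
```

```bash

python3 -m inch '[{"dx":-0.02,"dy":0.08,"dz":0,"turn":0.01},{"dx":-0.04,"dy":0.22,"dz":0,"turn":0.02},{"dx":-0.06,"dy":0.38,"dz":0,"turn":0.03},{"dx":-0.08,"dy":0.54,"dz":0,"turn":0.03},{"dx":-0.08,"dy":0.7,"dz":0,"turn":0.03}]'
python3 -m inch '[{"dx":0,"dy":0.15,"dz":0,"turn":0},{"dx":0,"dy":0.28,"dz":0,"turn":0},{"dx":0,"dy":0.4,"dz":0,"turn":0},{"dx":0,"dy":0.48,"dz":0,"turn":0},{"dx":0,"dy":0.5,"dz":0,"turn":0}]'
python3 -m inch '[{"dx":0,"dy":0,"dz":0,"turn":0},{"dx":0,"dy":0,"dz":0,"turn":0},{"dx":0,"dy":0,"dz":0,"turn":0},{"dx":0,"dy":0,"dz":0,"turn":0},{"dx":0,"dy":0,"dz":0,"turn":0}]'
python3 - <<'E'
from h import *
c=snap('wrist','w2.png'); go(563,60,217,np.pi/2+.05)
E
```

```text
time: 5.15
eef_pos: [564.7, -40.4, 213.7]
tcp_rot: [0.078, -3.138, -0.002]
force: [0.8, 0.7, -1.5]
width: 0.248
gripper_force: 78.8
time: 5.57
eef_pos: [558.8, 60.7, 213.9]
tcp_rot: [0.084, -3.137, -0.002]
force: [-0.2, -0.8, -1.9]
width: 0.252
gripper_force: 78.9
time: 5.98
eef_pos: [560.8, 57.1, 215.9]
tcp_rot: [0.077, -3.14, 0.0]
force: [0.1, 0.3, -2.5]
width: 0.245
gripper_force: 78.9
pos [560.8  57.2 216. ] head 1.6198 t 6.03 j [-0.01  0.16 -0.13  1.29 -0.   -0.06] F [-0.  -0.4 -2.2] w 0.252 | dxyz [-0.012  0.013 -0.005] turn -0.0003
```

View pics/w2.png

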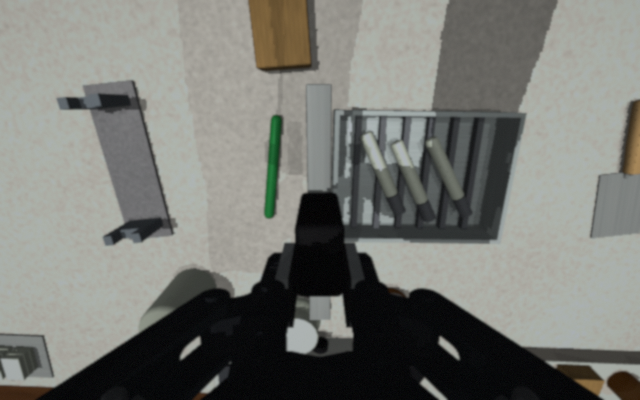

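The wrist view shows rim corners (524,112), (333,110), (499,241) and the tubes from (368,137)-(397,217), (397,145)-(431,217), (431,143)-(466,213).

```bash
python3 - <<'E'
from h import *
c=load('w2')
a,b,d=[back(c,p,50) for p in [(333,110),(524,112),(499,241)]]
print(a.round(),b.round(),d.round(),np.linalg.norm(a-b),np.linalg.norm(b-d),'yaw',np.arctan2(*(d-b)[1::-1]),-np.arctan2((b-a)[0],(b-a)[1]))
ctr=(a+d)/2; print('ctr',ctr.round(1))
for A,B in [((368,137),(397,217)),((397,145),(431,217)),((431,143),(466,213))]:
    A,B=back(c,A,25),back(c,B,25); v=B-A; print(((A+B)/2).round(1),np.linalg.norm(v).round(),np.arctan2(v[1],v[0]).round(3))
# predicted outline for a few hypotheses
def rim(x,y,w):
    return [proj(c,[x+np.cos(w)*p-np.sin(w)*q,y+np.sin(w)*p+np.cos(w)*q,50]).round().tolist() for p,q in [(-77,-103),(-77,103),(77,103),(77,-103)]]
print(rim(563.5,176,.044)); print(rim(ctr[0],ctr[1],.06))
E
```

```text
[491.  69.  50.] [483. 274.  50.] [634. 280.  50.] 205.05964712416417 150.86426254342012 yaw 0.039619998140174736 0.03836228648148804
ctr [562.3 174.3  50. ]
[568.7 136.1  25. ] 108.0 0.441
[571.5 175.3  25. ] 104.0 0.551
[565.6 217.   25. ] 103.0 0.596
[[334.0, 110.0], [526.0, 111.0], [501.0, 243.0], [332.0, 242.0]]
[[331.0, 111.0], [524.0, 108.0], [501.0, 241.0], [331.0, 242.0]]
```

```bash

python3 -m inch '[{"dx":-0.01,"dy":0.04,"dz":0,"turn":0.003},{"dx":-0.03,"dy":0.1,"dz":0,"turn":0.003},{"dx":-0.035,"dy":0.15,"dz":0.05,"turn":0.003},{"dx":-0.035,"dy":0.17,"dz":0.15,"turn":0.003},{"dx":-0.035,"dy":0.17,"dz":0.25,"turn":0.003}]'
python3 -m inch '[{"dx":0,"dy":0,"dz":0.05,"turn":0},{"dx":0,"dy":0,"dz":0.1,"turn":0},{"dx":0,"dy":0,"dz":0.15,"turn":0},{"dx":0,"dy":0,"dz":0.15,"turn":0},{"dx":0,"dy":0,"dz":0.15,"turn":0}]'
python3 - <<'E'
from h import *
go(565.9,91,86,np.pi/2+.04)
E
```

```text
time: 6.45
eef_pos: [567.1, 94.5, 165.9]
tcp_rot: [-0.067, 3.138, 0.001]
force: [0.4, 0.7, -1.5]
width: 0.248
gripper_force: 78.9
time: 6.87
eef_pos: [565.8, 92.4, 135.7]
tcp_rot: [0.064, -3.14, -0.0]
force: [0.2, 0.1, -1.4]
width: 0.249
gripper_force: 78.9
pos [565.8  92.4 135.7] head 1.6115 t 6.87 j [ 0.05  0.22 -0.22  1.13  0.    0.01] F [ 0.2  0.1 -1.4] w 0.249 | dxyz [-0.001 -0.007  0.248] turn 0.0002
```

```bash

python3 -m inch '[{"dx":0,"dy":-0.007,"dz":0.06,"turn":0},{"dx":0,"dy":-0.007,"dz":0.12,"turn":0},{"dx":0,"dy":-0.007,"dz":0.18,"turn":0},{"dx":0,"dy":-0.007,"dz":0.22,"turn":0},{"dx":0,"dy":-0.007,"dz":0.22,"turn":0}]'
python3 -m inch '[{"dx":0,"dy":0,"dz":0.01,"turn":0},{"dx":0,"dy":0,"dz":0.02,"turn":0},{"dx":0,"dy":0,"dz":0.03,"turn":0},{"dx":0,"dy":0,"dz":0.03,"turn":0},{"dx":0,"dy":0,"dz":0.03,"turn":0}]'
python3 - <<'E'
from h import *
go(565.9,91,86,np.pi/2+.04)
E
```

```text
time: 7.28
eef_pos: [563.6, 90.7, 89.0]
tcp_rot: [0.064, -3.136, 0.0]
force: [-0.5, -0.3, -1.4]
width: 0.246
gripper_force: 78.9
time: 7.7
eef_pos: [566.3, 90.9, 86.3]
tcp_rot: [-0.064, 3.14, -0.0]
force: [-0.4, 0.0, -2.3]
width: 0.249
gripper_force: 78.9
pos [566.3  90.9  86.3] head 1.6117 t 7.7 j [ 0.05  0.26 -0.28  1.03 -0.    0.01] F [-0.4  0.  -2.3] w 0.249 | dxyz [0.002 0.    0.002] turn 0.0003
```

```bash

for i in 1 2 3 4; do python3 -m inch '[{"dx":0,"dy":0.02,"dz":0,"turn":0},{"dx":0,"dy":0.04,"dz":0,"turn":0},{"dx":0,"dy":0.06,"dz":0,"turn":0},{"dx":0,"dy":0.08,"dz":0,"turn":0},{"dx":0,"dy":0.1,"dz":0,"turn":0}]' | egrep 'eef|force:'; done
python3 - <<'E'
from h import *
go(565.9,91,86,np.pi/2+.04)
a=snap('scene','s2.png')['image'][150:240,330:435]; b=snap('side','d2.png')['image'][200:285,255:345]
A=cv2.resize(a,(525,450),interpolation=cv2.INTER_CUBIC); B=cv2.resize(b,(270,255),interpolation=cv2.INTER_CUBIC)
M=np.zeros((450,795,3),np.uint8); M[:,:525]=A; M[:255,525:]=B; cv2.imwrite('pics/m2.png',M)
E
```

```text
eef_pos: [565.3, 111.5, 86.1]
force: [-0.1, -0.3, -3.0]
gripper_force: 78.9
eef_pos: [564.4, 131.3, 86.0]
force: [0.3, 0.1, -2.9]
gripper_force: 78.9
eef_pos: [564.2, 146.6, 86.6]
force: [-1.4, -12.2, 3.2]
gripper_force: 80.0
eef_pos: [563.7, 166.0, 87.3]
force: [-1.0, -10.8, 5.4]
gripper_force: 82.9
pos [563.7 166.   87.3] head 1.6093 t 9.37 j [ 0.18  0.29 -0.24  1.04 -0.01  0.14] F [ -1.  -10.8   5.4] w 0.244 | dxyz [ 0.003 -0.375  0.011] turn -0.0005
```

View pics/m2.png

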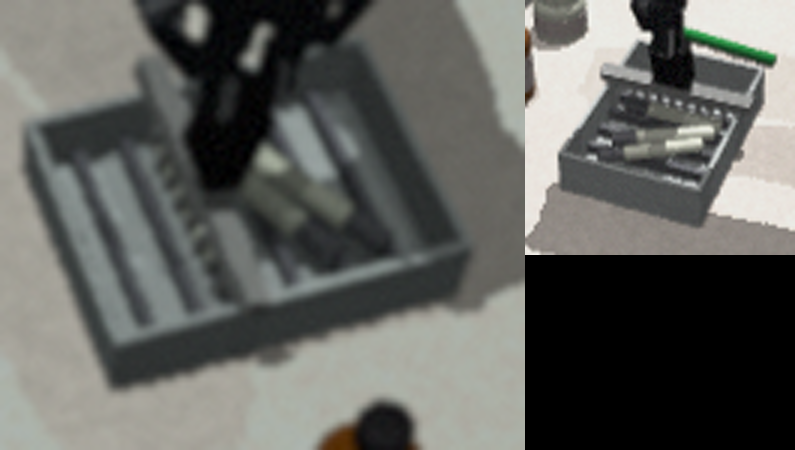

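The picture shows the rake mid-tray: tube 1 already parallel just ahead of the tines, the other two still skewed and ahead of it. I'll continue.

```bash

for i in 1 2 3; do python3 -m inch '[{"dx":0,"dy":0.015,"dz":0,"turn":0},{"dx":0,"dy":0.03,"dz":0,"turn":0},{"dx":0,"dy":0.045,"dz":0,"turn":0},{"dx":0,"dy":0.06,"dz":0,"turn":0},{"dx":0,"dy":0.075,"dz":0,"turn":0}]' | egrep 'eef|force:'; done
python3 - <<'E'
from h import *
go(562,166,86,np.pi/2+.04)
a=snap('scene','s3.png')['image'][150:240,330:435]; b=snap('side','d3.png')['image'][200:285,255:345]
E
```

```text
eef_pos: [563.8, 187.5, 88.3]
force: [-1.4, 1.1, 3.0]
gripper_force: 2.8
eef_pos: [561.2, 201.1, 85.6]
force: [-0.1, 1.0, -0.1]
gripper_force: 0.0
eef_pos: [560.9, 216.1, 86.0]
force: [-0.1, 0.1, -0.2]
gripper_force: 0.0
pos [560.9 216.1  86. ] head 1.6116 t 10.72 j [ 0.26  0.31 -0.22  1.05 -0.    0.22] F [-0.1  0.1 -0.2] w 0.001 | dxyz [ 0.005 -0.251 -0.   ] turn 0.0003
```

```bash

python3 - <<'E'
from h import *
a=cv2.imread('pics/s3.png')[130:240,325:440]; b=cv2.imread('pics/d3.png')[180:285,250:350]
A=cv2.resize(a,(460,440),interpolation=cv2.INTER_CUBIC); B=cv2.resize(b,None,fx=3.35,fy=3.35,interpolation=cv2.INTER_CUBIC)
M=np.zeros((440,800,3),np.uint8); M[:,:460]=A; M[:B.shape[0],460:460+B.shape[1]]=B; cv2.imwrite('pics/m3.png',M); print(B.shape)
E
```

```text
(352, 335, 3)
```

View pics/m3.png

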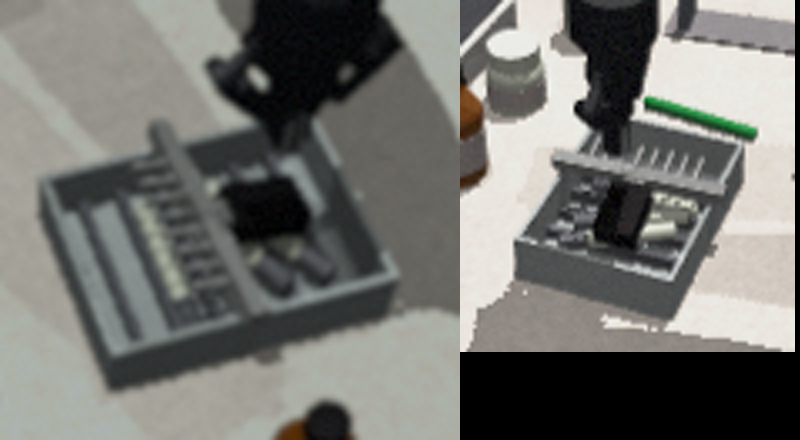

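The picture shows that the rake slipped and tipped over: the bar still lies on the rims (scene crop (160,125)-(262,315), side (95,157)-(265,187)), tines point to -y, and the grip lies toward +y over tubes 2 and 3. Tube 1 looks seated under the tines. I'll raise the empty gripper and locate the rake.

```bash

python3 -m inch '[{"dx":0,"dy":0,"dz":-0.1,"turn":0},{"dx":0,"dy":0,"dz":-0.25,"turn":0},{"dx":0,"dy":0,"dz":-0.4,"turn":0},{"dx":0,"dy":0,"dz":-0.55,"turn":0},{"dx":0,"dy":0,"dz":-0.7,"turn":0}]' -1 | egrep 'eef|force:'
python3 -m inch '[{"dx":0,"dy":-0.15,"dz":0,"turn":0},{"dx":0,"dy":-0.3,"dz":0,"turn":0},{"dx":0,"dy":-0.4,"dz":0,"turn":0},{"dx":0,"dy":-0.4,"dz":0,"turn":0},{"dx":0,"dy":-0.4,"dz":0,"turn":0}]' -1 | egrep 'eef|force:'
python3 - <<'E'
from h import *
s1=lambda x,y:(x/4+325,y/4+130); s2=lambda x,y:(x/3.35+250,y/3.35+180)
c1,c2=load('s3'),load('d3')
def tri(p,q):
    from scipy.optimize import least_squares
    r=least_squares(lambda X:np.r_[proj(c1,X)-s1(*p),proj(c2,X)-s2(*q)],[560,180,60]); print(r.x.round(1),r.cost.round(2))
tri((160,130),(268,187)); tri((258,315),(95,157)); 
tri((305,200),(165,245))
c=snap('wrist','w4.png'); im=c['image']; c=load('w4'); go(560,200,150)
# black blob in tray area, and tray coords rectified view
H=[]
def w(p,q,z): return [562.5+p*.9992-q*.04,175+p*.04+q*.9992,z]
S=4; z=60
src=np.float32([proj(c,w(p,q,z)) for p,q in [(-90,-110),(-90,110),(90,110),(90,-110)]])
dst=np.float32([(0,0),(220,0),(220,180),(0,180)])*3
M=cv2.getPerspectiveTransform(src,dst); r=cv2.warpPerspective(im,M,(660,540)); cv2.imwrite('pics/r4.png',r)
print(src.round())
E
```

```text
eef_pos: [560.6, 215.6, 227.3]
force: [-0.2, 0.6, 0.3]
gripper_force: 0.0
eef_pos: [564.2, 135.1, 226.1]
force: [-0.4, 0.4, -0.4]
gripper_force: 0.0
[480.9 158.6  60.5] 4.12
[647.9 174.8  58.9] 0.14
[549.6 244.2  36.5] 5.75
pos [564.2 135.8 226. ] head 1.6107 t 11.7 j [ 0.12  0.18 -0.07  1.31  0.    0.08] F [-0.2  0.3  0.1] w 1.002 | dxyz [0.008 0.321 0.38 ] turn 0
[[252.  89.]
 [461.  89.]
 [442. 245.]
 [262. 246.]]
```

View pics/r4.png

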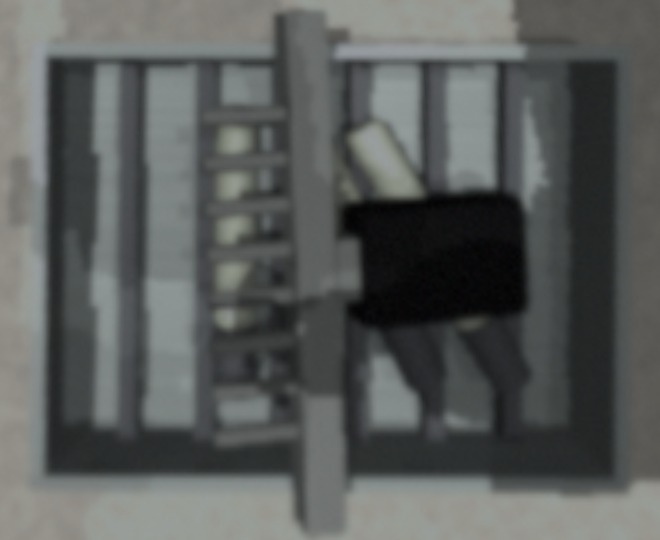

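This tenth picture is a view rectified to the tray at 3 px/mm. The bar runs from (300,15) to (323,530), so tray y is about -6 mm and yaw +0.045. The grip block covers columns 350-527 and rows 195-325. Tube 1 is parallel in the -29 groove (column 235), and tubes 2 and 3 are skewed under the grip. I'll pinch the grip's end across its 40 mm (along x) and swing it upright over the bar.

```bash

for i in 1 2 3; do python3 -m inch '[{"dx":0,"dy":0,"dz":0,"turn":0.035},{"dx":0,"dy":0,"dz":0,"turn":0.07},{"dx":0,"dy":0,"dz":0,"turn":0.105},{"dx":0,"dy":0,"dz":0,"turn":0.14},{"dx":0,"dy":0,"dz":0,"turn":0.162}]' >/dev/null; done
python3 - <<'E'
from h import *
go(557.5,225.5,110,.085)
E
```

```text
pos [564.  137.2 225.7] head 0.0817 t 12.95 j [ 0.13  0.18 -0.07  1.31  0.    1.62] F [-0.2 -0.2  1.1] w 0.999 | dxyz [0.442 0.004 0.579] turn -0.001
```

```bash

python3 -m inch '[{"dx":0.1,"dy":0,"dz":0,"turn":0},{"dx":0.25,"dy":0,"dz":0,"turn":0},{"dx":0.38,"dy":0,"dz":0.08,"turn":0},{"dx":0.44,"dy":0,"dz":0.2,"turn":0},{"dx":0.44,"dy":0,"dz":0.35,"turn":0}]' >/dev/null
python3 -m inch '[{"dx":0,"dy":0,"dz":0.1,"turn":0},{"dx":0,"dy":0,"dz":0.2,"turn":0},{"dx":0,"dy":0,"dz":0.23,"turn":0},{"dx":0,"dy":0,"dz":0.23,"turn":0},{"dx":0,"dy":0,"dz":0.23,"turn":0}]' >/dev/null
python3 - <<'E'
from h import *
go(557.5,225.5,37,.085)
E
```

```text
pos [556.8 224.2 110.3] head 0.0857 t 13.78 j [ 0.28  0.29 -0.19  1.09  0.    1.76] F [-0.3  0.5  0.3] w 1.0 | dxyz [0.006 0.004 0.367] turn 0.0002
```

```bash

python3 -m inch '[{"dx":0.006,"dy":0.004,"dz":0.08,"turn":0},{"dx":0.006,"dy":0.004,"dz":0.17,"turn":0},{"dx":0.006,"dy":0.004,"dz":0.26,"turn":0},{"dx":0.006,"dy":0.004,"dz":0.34,"turn":0},{"dx":0.006,"dy":0.004,"dz":0.365,"turn":0}]' | egrep 'eef|force'
python3 -m inch '[{"dx":0,"dy":0,"dz":0,"turn":0},{"dx":0,"dy":0,"dz":0,"turn":0},{"dx":0,"dy":0,"dz":0,"turn":0},{"dx":0,"dy":0,"dz":0,"turn":0},{"dx":0,"dy":0,"dz":0,"turn":0}]' 0.6 40 | egrep 'eef|force|wid'
python3 -m inch '[{"dx":0,"dy":0,"dz":0,"turn":0},{"dx":0,"dy":0,"dz":0,"turn":0},{"dx":0,"dy":0,"dz":0,"turn":0},{"dx":0,"dy":0,"dz":0,"turn":0},{"dx":0,"dy":0,"dz":0,"turn":0}]' 0.6 40 | egrep 'eef|force|wid'

```

```text
eef_pos: [557.3, 224.9, 36.5]
force: [-0.2, -0.2, -0.8]
gripper_force: 0.0
eef_pos: [558.5, 225.1, 38.3]
force: [-0.2, -0.4, -0.2]
width: 0.301
gripper_force: 0.0
eef_pos: [557.4, 224.8, 37.0]
force: [0.1, 1.0, 0.2]
width: 0.202
gripper_force: 0.0
```

```bash

python3 -m inch '[{"dx":0,"dy":0,"dz":-0.1,"turn":0},{"dx":0,"dy":0,"dz":-0.25,"turn":0},{"dx":0,"dy":0,"dz":-0.42,"turn":0},{"dx":0,"dy":0,"dz":-0.6,"turn":0},{"dx":0,"dy":0,"dz":-0.75,"turn":0}]' -1 | egrep 'eef|force'
python3 -m inch '[{"dx":-0.08,"dy":0,"dz":-0.1,"turn":0},{"dx":-0.2,"dy":0,"dz":-0.2,"turn":0},{"dx":-0.35,"dy":0,"dz":-0.2,"turn":0},{"dx":-0.5,"dy":0,"dz":-0.2,"turn":0},{"dx":-0.5,"dy":0,"dz":-0.2,"turn":0}]' -1 | egrep 'eef|force'
cat >> h.py <<'E'
def w(p,q,z): return [562.5+p*.9992-q*.04,175+p*.04+q*.9992,z]
def rect(name,f,z):
    c=snap(name,f); im=c['image']; c=load(f[:-4])
    src=np.float32([proj(c,w(p,q,z)) for p,q in [(-90,-110),(-90,110),(90,110),(90,-110)]])
    dst=np.float32([(0,0),(220,0),(220,180),(0,180)])
    return cv2.warpPerspective(im,cv2.getPerspectiveTransform(src,dst),(220,180)),(-c['R'].T@np.ravel(c['t'])).round()
def ascii(r,dx=10,dy=5):
    g=cv2.cvtColor(r,cv2.COLOR_BGR2GRAY); g=cv2.resize(g,(220//dy,180//dx),interpolation=cv2.INTER_AREA)
    for i,row in enumerate(g): print('%4d '%(i*dx-90+dx//2)+''.join('#@%+=-:. '[min(8,v//26)] for v in row))
E
python3 - <<'E'
from h import *
r,cam=rect('wrist','w5.png',55); print(cam); cv2.imwrite('pics/r5.png',r); ascii(r,6,3)
E
```

```text
eef_pos: [557.7, 224.9, 189.4]
force: [1.0, -0.2, 0.2]
gripper_force: 0.0
eef_pos: [566.6, 121.1, 227.7]
force: [-0.3, 0.5, -0.7]
gripper_force: 0.0
[561. 197. 409.]
 -87 ---------------------------=---=====---------------------=+++++++++++++++
 -81 ------------------------------======---------------------=+++++++++++++++
 -75 ------------------------------=+=====--:-----------------=+++++++++++++++
 -69 -----=++++++++++++++++++++++++++====%%++++=+++=========+%%%%%%%%%%%%%++++
 -63 -----+@@@@@@@@@@@@@@@@@@@@@@@@@+====%@@@@@@@@@@@@@@@@@@@@@@@@@@@@@@@@%+++
 -57 -----+@@@@@@%==++@%+==+++%%+++++====%%%%%+++=====++++=====%@%%%%%%@@@%+++
 -51 -----+@@@@%%%=-++%+---=+++++++++====++++++++-:::-=++=-----%%%+++%%@@@%+++
 -45 -----+@@@@%%+--++%+----=+++=++++====++++++++-:::-=++------%%%+++%%%@@%+++
 -39 -----+@@@@%%%--++%+---=+++++++++====+++++++++====+++=-:---%%%++++%@@@%+++
 -33 -----+@@@@%%+--++%+---==+%+==+%%===+%+++%%+++++++%%%=--::-%%%++++%@@@%+++
 -27 -----+@@@@%%%=-++%+----=+++=+%%%==+%%+++%%%++++++%%%++----+%%++++%@@@++++
 -21 -----+@@@@%%%=-++@%=--=+++++++++==+++++%%@@@@%%@@@@@@@%%%%%%
[... 735 characters left out ...]
+@@@%%%+--=+@%=--==+++++++++===+%++%%%++%@@@@@%++%@@@@@%+++%%@@@++++
  45 -----%@@@%%%+--=+@%=---=++%%%%@%+====%++%%%+++%@@@@%+++%@@@@%+++%%@@@++++
  51 -----%@@@%%%+--=+%+----=++%++%%++====+++%%%++++++%%%+++++%@%%+++%%@@@++++
  57 -----%@@@%%%+--++%=--:-=+++=====+====+++%%%++++++%@%+++++%@%%+++%%@@@++++
  63 -----%@@@@%@%+++%@%====++%%+====+====+%%%@@%%%%%%@@%%%%%%%@@%%%%%%@@@++++
  69 -----+@@@@@@@%%%%%%%%%%%%%@%%%%%%+=+%%@@@@@@@@@@@@@@@@@@@@@@@@@@@@@@@++++
  75 --------------------------------====+%+++++++++++++++++++++++++++++++++++
  81 -------------------------:::----======------=+++++++++++=---+++++++++++++
  87 ----------------:--------:::-----=====-------+++++++++==-----=+++==------
```

```bash
cat > rakefit.py <<'E'
from h import *
from scipy.optimize import minimize
def run(fit0=(0,-6,58,-.3,.045),tag='f'):
    V=[]
    for n in('wrist','side','scene'):
        c=snap(n,tag+n+'.png'); im=c['image']; c=dict(load(tag+n))
        poly=np.array([proj(c,w(p,q,z)) for p,q in[(-60,-50),(-60,95),(60,95),(60,-50)] for z in(15,100)]).astype(np.int32)
        roi=np.zeros(im.shape[:2],np.uint8); cv2.fillConvexPoly(roi,cv2.convexHull(poly),1)
        V.append((c,((im.max(2)<30)&(roi>0)).astype(np.uint8)))
    print([int(m.sum()) for _,m in V])
    B=np.array([(x,y,z) for x in(-20,20) for y in(-12,12) for z in(15,75)],float)
    def cost(q,full=False):
        R=Rotation.from_euler('zx',[q[4],q[3]-np.pi/2]).as_matrix()
        P=B@R.T+[q[0],q[1],q[2]]; out=[]
        for c,m in V:
            uv=np.array([proj(c,w(*p)) for p in P]); r=np.zeros_like(m)
            cv2.fillConvexPoly(r,cv2.convexHull((uv*16).astype(np.int32)),1,shift=4)
            out.append((r&m).sum()/max(1,(r|m).sum()))
        return out if full else -sum(out)
    best=min((minimize(cost,[*fit0[:3],a,fit0[4]],method='Nelder-Mead',options=dict(initial_simplex=np.array([[*fit0[:3],a,fit0[4]]]+[np.array([*fit0[:3],a,fit0[4]])+d for d in np.diag([6,6,6,.3,.1])]),maxiter=600)) for a in(-.7,-.3,0,.4)),key=lambda r:r.fun)
    print(best.x.round(3),cost(best.x,True)); return best.x
if __name__=='__main__': run()
E
python3 rakefit.py
```

```text
[2049, 203, 254]
[-1.3940e+00 -6.1000e-02  6.8143e+01 -5.5700e-01 -2.3000e-01] [np.float64(0.8252114377768828), np.float64(0.656957928802589), np.float64(0.6888888888888889)]
```

```bash
cat > f2.py <<'E'
from h import *
tag='f'; V=[]
for n,th in(('wrist',22),('side',28),('scene',28)):
    im=cv2.imread(f'pics/{tag}{n}.png'); c=dict(load(tag+n))
    poly=np.array([proj(c,w(p,q,z)) for p,q in[(-60,-20),(-60,85),(60,85),(60,-20)] for z in(25,75)]).astype(np.int32)
    roi=np.zeros(im.shape[:2],np.uint8); cv2.fillConvexPoly(roi,cv2.convexHull(poly),1)
    m=((im.max(2)<th)&(roi>0)).astype(np.uint8)
    k,l,s,_=cv2.connectedComponentsWithStats(m); m=(l==1+s[1:,4].argmax()).astype(np.uint8)
    print(n,s[1+s[1:,4].argmax()]); V.append((c,m))
B=np.array([(x,y,z) for x in(-20,20) for y in(-12,12) for z in(15,75)],float)
res=[]
for a in np.arange(-.9,.2,.1):
  for z in(56,60):
    for y in(-10,-6,-2):
      for x in(-2,2):
        for yw in (0.0,.05,):
          P=B@Rotation.from_euler('zx',[yw,a-np.pi/2]).as_matrix().T+[x,y,z]; o=[]
          for c,m in V:
            r=np.zeros_like(m); cv2.fillConvexPoly(r,cv2.convexHull((np.array([proj(c,w(*p)) for p in P])*16).astype(np.int32)),1,shift=4)
            o.append(round((r&m).sum()/max(1,(r|m).sum()),2))
          res.append((round(sum(o),2),round(a,2),x,y,z,yw,*o))
for r in sorted(res)[-10:]: print(*r)
for n in (1,2):
    c,m=V[n]; print([''.join('.#'[v] for v in row) for row in m[m.any(1)][:, np.flatnonzero(m.any(0))[0]:np.flatnonzero(m.any(0))[-1]+1][::2]])
E
python3 f2.py
```

```text
wrist [ 302   62   36   58 1770]
side [290 234  17  21 192]
scene [380 174  22  17 249]
1.91 -0.3 -2 -6 60 0.0 0.72 0.58 0.61
1.91 -0.3 -2 -6 60 0.05 0.73 0.57 0.61
1.91 -0.2 -2 -10 56 0.05 0.73 0.59 0.59
1.91 -0.2 -2 -6 56 0.0 0.73 0.58 0.6
1.92 -0.4 -2 -6 60 0.0 0.74 0.57 0.61
1.92 -0.4 -2 -2 56 0.0 0.76 0.53 0.63
1.92 -0.3 -2 -6 56 0.05 0.74 0.57 0.61
1.93 -0.3 -2 -6 56 0.0 0.74 0.58 0.61
1.94 -0.5 -2 -2 60 0.0 0.77 0.54 0.63
1.95 -0.5 -2 -2 60 0.05 0.77 0.54 0.64
['.......##........', '....#############', '....############.', '...#.############', '..########....##.', '.#######......#..', '.######......#...', '#########...#....', '#############....', '.....#######.....', '..........#......']
['................#.....', '...####.###########...', '####################..', '..###################.', '...###################', '....##################', '....##################', '....############......', '.....##...#...........']
```

```bash
python3 - <<'E'
from h import *
go(*w(-1.5,21,42),.08)
E
```

```text
pos [565.6 125.6 226.7] head 0.085 t 16.07 j [ 0.11  0.18 -0.07  1.32  0.    1.59] F [-0.1 -0.  -0.8] w 1.0 | dxyz [0.352 0.003 0.924] turn 0.0016
```

```bash

python3 -m inch '[{"dx":0.1,"dy":0,"dz":0.05,"turn":0},{"dx":0.22,"dy":0,"dz":0.15,"turn":0},{"dx":0.32,"dy":0,"dz":0.25,"turn":0},{"dx":0.352,"dy":0.003,"dz":0.4,"turn":0},{"dx":0.352,"dy":0.003,"dz":0.5,"turn":0}]' >/dev/null
python3 -m inch '[{"dx":0,"dy":0,"dz":0.08,"turn":0},{"dx":0,"dy":0,"dz":0.17,"turn":0},{"dx":0,"dy":0,"dz":0.2,"turn":0},{"dx":0,"dy":0,"dz":0.2,"turn":0},{"dx":0,"dy":0,"dz":0.2,"turn":0}]' | egrep 'eef|force'
python3 - <<'E'
from h import *
go(*w(-1.5,21,42),.08)
E
```

```text
eef_pos: [560.4, 196.1, 87.1]
force: [0.8, -0.1, 0.6]
gripper_force: 0.0
pos [560.4 196.1  87.1] head 0.0858 t 16.9 j [ 0.23  0.3  -0.23  1.04  0.    1.71] F [ 0.8 -0.1  0.6] w 1.0 | dxyz [-0.001 -0.001  0.225] turn 0.0018
```

```bash

python3 -m inch '[{"dx":0,"dy":0,"dz":0.06,"turn":0},{"dx":0,"dy":0,"dz":0.12,"turn":0},{"dx":0,"dy":0,"dz":0.18,"turn":0},{"dx":0,"dy":0,"dz":0.225,"turn":0},{"dx":0,"dy":0,"dz":0.225,"turn":0}]' | egrep 'eef|force'
python3 -m inch '[{"dx":0,"dy":0,"dz":0,"turn":0},{"dx":0,"dy":0,"dz":0,"turn":0},{"dx":0,"dy":0,"dz":0,"turn":0},{"dx":0,"dy":0,"dz":0,"turn":0},{"dx":0,"dy":0,"dz":0,"turn":0}]' 0.6 60 | egrep 'eef|force|wid'
python3 -m inch '[{"dx":0,"dy":0,"dz":0,"turn":0},{"dx":0,"dy":0,"dz":0,"turn":0},{"dx":0,"dy":0,"dz":0,"turn":0},{"dx":0,"dy":0,"dz":0,"turn":0},{"dx":0,"dy":0,"dz":0,"turn":0}]' 0.6 60 | egrep 'eef|force|wid'

```

```text
eef_pos: [558.1, 194.7, 39.0]
force: [0.0, -0.0, -0.6]
gripper_force: 0.0
eef_pos: [561.1, 195.5, 42.7]
force: [-0.1, 0.1, 0.2]
width: 0.297
gripper_force: 0.0
eef_pos: [560.5, 195.4, 42.0]
force: [-0.6, -0.8, 0.1]
width: 0.198
gripper_force: 0.0
```

```bash
python3 - <<'E'
from h import *
c=snap('wrist','w6.png'); g=cv2.cvtColor(c['image'],cv2.COLOR_BGR2GRAY)
s=cv2.resize(g,(128,50),interpolation=cv2.INTER_AREA)
for r in s: print(''.join('#@%+=-:. '[min(8,int(v)//24)] for v in r))
cc=load('w6'); print(proj(cc,ctrl.observe()['eef_pos']),proj(cc,w(-20,10,58)),proj(cc,w(20,10,58)),proj(cc,w(20,68,45)))
E
```

```text
====================================--======================-=============--====-=========-  ..     ........ ...  ..............
==========================================-============================-===--======--=====:  .         ...   ...................
===========================================-============--==-============-==--====--======-       .  ........ ...    .. ........
===========================================-=============--====----=-=========-======-====:           .        ...    ......  . 
========================-===--===================-==============-=================-=======:                     ..   ...........
=================================-======-============----=======-=-===---=========-=======:           ...   ..       ..  .  .  .
=======================================--=============-==--========-==-=---=======-==-====-.              ..      . .        ...
=============================-========================-===-==================--=====-=-====-          .          ...        ....
===========================-=-===---====---=========-===============
[... 4761 characters left out ...]
####################################################@%===-   .-%+%%%%%%%
..............:%############################@@###################################@@@###########################@+-  ..:-+@@@@%%%
............:+############################@%@######################################++@###########################@=.  .=@######%
..........-%############################@+=@########################################%-+@############################%--+%#######
.......:+@###########@@@@@#############%=%############################################%=%#############@@@@@############@%%######
[318.69115431 230.25687828] [285.87262001 255.87113022] [353.68653186 258.59060287] [359.03921193 157.18058624]
```

```bash
python3 - <<'E'
from h import *
g=cv2.imread('pics/w6.png').max(2)[150:310,240:392]
s=cv2.resize(g,(76,40),interpolation=cv2.INTER_AREA)
for i,r in enumerate(s): print('%3d '%(150+4*i)+''.join('0123456789ABCDEFGHIJKLMNOP'[min(25,int(v)//5)] for v in r))
E
```

```text
150 PPPPPPONNMMNNNNNNNNNNNNKHHHHHHHGGHHHGGGHHHHHHHHGGGHJLNNNMKHHHGFDBA99AABBCCCD
154 PPPPPPPNNMMNNNNNNNNNNNMHEEEEEEEDDEEEDDEEEEEEEEEDDDDDHJIGGGGFCAAAAABBCCDDEEED
158 PPPPPPPMNMLLMNMMMLKKJIB5444444444444444444444444444444447EGFBABCCDDEEEEEEDDC
162 PPPPPPMIJJHHHHHHHHGGGC45566665555655555655555555555555545DKLJDDEEEEEEDDCCBBB
166 MMMMNOIGGGGGHHHGGGGGGC44666655555555544455455555555555545GNPPLEEEDDDCCBBBBCF
170 AAA999AAAAABBBBCCCCCC944555544444444444444444454444444445IPPPPLDCBBBABCFIKLM
174 KKKIEA999988888888888633444444444444444444444444434444445IPPPPNIA99ACFIJJJJK
178 MMMMMJHEAAA9AAAAA9AA9733444444444444444444444444433333335HNONMJFA99999999889
182 PPPPPPPPOOKGGGFFEECBA733444444444444444443444433434443334GKIGEDDDDDDDDCCBBCC
186 PPPPPPPPPPPPPPPPPPPIFB334444443444444444344444434444334339CDDDDDDDBBB998888A
190 PPPPPPPPPPPPPPPPKHGGGC43444444444444444444443343433333334ADFFFEEDBA988999AAB
194 PPPPPPPPPPPPJHHGGGGGGB43444444444444444444444443433343333ADCCBA9999AAABBBCCC
198 PPPPPPPPPPIHHGGGGGHGGD4344444444444344444444443433333433379999AABBDEDDDDDDDD
202 PPPPPPPPPPHGGGHIKNPPNI634444444344444444333
[... 1439 characters left out ...]
AA83113DKLLLLLMMMMMMMMMKA21259AAAA952222239FGGGGGGGG
278 NNNNNNNNNNMLF52222235689AB83214FMNNNNNNNNNNNNNNMC22249BA97642222229LPPPPPPPP
282 NNNNNNNNNKD63222222222236A94215HNNNNNNNNNNOOOOONF3225A95322222222235AHPPPPPP
286 NNNNNNNNH7222222222222223663226JNNNNONNNOOONNOONG422375222222222222223BOPPPP
290 NNNNNMLH93222222222222222222229LNNNONNONNONOOOONJ6222222222222222222224ENPPP
294 IFEB97532222222222222222222222BMNNNOOOOOOOOOOOOOL92222222222222222222222469C
298 322222322222222222222222222223BKPPLOPPPPPPPMNPOMPF32222222222222222222222222
302 222222222222222222222222222224EKPPKOPPPPPPPLNPOMPK42222222222222222222222222
306 222222222222222222222222222225ELPPKKPPPPPPPKNPNLPM52222222222222222222222222
```

```bash

python3 -m inch '[{"dx":0,"dy":0,"dz":0,"turn":0},{"dx":0,"dy":0,"dz":0,"turn":0},{"dx":0,"dy":0,"dz":0,"turn":0},{"dx":0,"dy":0,"dz":0,"turn":0},{"dx":0,"dy":0,"dz":0,"turn":0}]' 1 60 | egrep 'eef|force|wid'
python3 - <<'E'
from h import *
c=load('w6')
for y in(-14,2,10,16,22,60,66,70): print(y,[proj(c,w(20,y,z)).round().tolist() for z in(40,50,58,66)])
E
```

```text
eef_pos: [560.6, 195.4, 42.0]
force: [0.8, 0.0, 0.5]
width: 0.004
gripper_force: 0.0
-14 [[348.0, 278.0], [349.0, 287.0], [351.0, 294.0], [352.0, 302.0]]
2 [[350.0, 257.0], [351.0, 264.0], [353.0, 271.0], [354.0, 278.0]]
10 [[351.0, 245.0], [352.0, 252.0], [354.0, 259.0], [355.0, 265.0]]
16 [[351.0, 237.0], [353.0, 244.0], [354.0, 249.0], [356.0, 256.0]]
22 [[352.0, 228.0], [354.0, 234.0], [355.0, 240.0], [357.0, 246.0]]
60 [[357.0, 169.0], [359.0, 173.0], [361.0, 176.0], [363.0, 179.0]]
66 [[358.0, 159.0], [360.0, 162.0], [362.0, 165.0], [364.0, 168.0]]
70 [[358.0, 152.0], [360.0, 155.0], [362.0, 157.0], [364.0, 160.0]]
```

```bash
python3 - <<'E'
from h import *
tcp=ctrl.observe()['eef_pos']; print(tcp)
for n,(u0,u1,v0,v1) in dict(side=(262,342,205,275),scene=(335,430,155,225)).items():
    im=snap(n,'g'+n+'.png')['image']; c=load('g'+n); g=im.max(2)[v0:v1,u0:u1]
    print(n,'tcp',proj(c,tcp).round(1),'block near/far top edge a=-.3:',[proj(c,w(x,y,z)).round().tolist() for x in(-20,20) for y,z in((12,65),(69,47),(62,24))],'bar ends',[proj(c,w(x,-6,58)).round().tolist() for x in(-86,86)])
    for i,r in enumerate(g): 
        if i%2==0: print('%3d '%(v0+i)+''.join('0123456789ABCDEFGHIJKLMNOP'[min(25,int(v)//10)] for v in r))
E
```

```text
[560.55356189 195.37897896  41.97574744]
side tcp [300.1 241.9] block near/far top edge a=-.3: [[307.0, 236.0], [300.0, 252.0], [301.0, 256.0], [295.0, 233.0], [288.0, 249.0], [289.0, 253.0]] bar ends [[328.0, 239.0], [278.0, 227.0]]
205 AAABBAAAA99B8ENNNNH853332222011112211222111212122339NNNNNNNNNNNNNNNNNNNNNNNNNNNN
207 99999AC999889CNNMA243333421212111211111112211111223AMNNNNNNNNNNNNNNNNNNNNNNNNNNN
209 9989998998989BMNNG41234432231222121122222112122112367AILHIMNNNNNNNNNNNNNNNNNNNNN
211 999999899998BMNNNNN921212111221221121110211221226843357875BNNNNNNNNNNNNNNNNNNNNN
213 999A9999ABGMNNNNNNNNG6222122111121212220121116C98433334457DHJLMMNNNNNNNNNNNNNNNN
215 EEEEFIHINNNNNNNNNNNNNNG422112222111211121125GNNMG35321223689BCDEGGHLMMNNNNNNNNNN
217 NNNNNNNNNNNNNNNNNNNNNNNJ62221112221112211214A9922122226EHHFD866679ABDEFGHHLMMNNN
219 NNNNNNNNNNNNNNNNNNNNNNNNNE5112212122121211211122222136DFHIJLMMGGFD9866789BBDENNN
221 NNNNNNNNNNNNNNNNNNNNNNNNLH95564222211121121122122257878887787AAEFHJLLMDD9768JNNN
223 NNNNNNNNNNNNNNMMMMMMMMMJE78BG868A1221122222221235877787878877777777878BIGMMMMMMM
225 NNNNNNNNNNNN
[... 5102 characters left out ...]

211 GGGGGGGGGFB7669CDDDDB7789CDDDEDB77889AABBCCBBA98765554555555555555555445555678899BDDEGHHHHHHHGH
213 GGGGGGGGGGEA7669CDDDDA778ADDEEDDCBBBBA9877655554555554555555555555555679BCDDEGGGGGGHHHHHHHHHHHH
215 GHGGGGGGGGGD9667ADDDEDBAABCCCBB98766555555555555555554555555678889BDDDEFGGGHHHHHHHHHHHHHHHHHHHH
217 HHHHHGGGGGGFC8667ACDCCBA987665555555555555555555455555667779BEFFGGGHHHHHHHHHHHHHHHHHHHHHHHHHHHH
219 HHHHHHHHGGGGFB7667776555555554555555555455555566778ABB9889ABDGHHHHHHHHHHHHHHHHHHHHHHHHHHHHHHHHH
221 HHHHHHHHHGGGGFB76655555554554555555555567889ACDEFFFFGFEDEEFGHHHHHHHHHHHHHHHHHHHHHHHHHHHHHHHHHHH
223 HHHHHHHHHHGGGGEA75554555545555555679BCDDFFGGGGGGGGGGGGGGHHHHHHHHHHHHHHHHHHHHHHHHHHHHHHHHHHHHHHH
```

```bash

python3 -m inch '[{"dx":0,"dy":0,"dz":-0.1,"turn":0},{"dx":0,"dy":0,"dz":-0.25,"turn":0},{"dx":0,"dy":0,"dz":-0.4,"turn":0},{"dx":0,"dy":0,"dz":-0.5,"turn":0},{"dx":0,"dy":0,"dz":-0.5,"turn":0}]' | egrep 'eef|force:'
python3 - <<'E'
from h import *
tcp=ctrl.observe()['eef_pos']; print(tcp)
for n in('side','scene'):
    im=snap(n,'k'+n+'.png')['image']; c=load('k'+n); p=proj(c,tcp); q=proj(c,tcp+[0,0,20]); u,v=p.astype(int)
    g=im.max(2)[v-40:v+20:2,u-30:u+30]
    print(n,'tcp',p.round(1),'20mm up',q.round(1),'u0',u-30)
    for i,r in enumerate(g): print('%3d '%(v-40+2*i)+''.join('0123456789ABCDEFGHIJKLMNOP'[min(25,int(x)//10)] for x in r))
E
```

```text
eef_pos: [564.6, 196.4, 147.8]
force: [0.4, 0.6, 1.4]
gripper_force: 0.0
[564.61966491 196.39255147 147.79194242]
side tcp [298.3 215.2] 20mm up [298.2 209.8] u0 268
175 NNNNNNNNNL85333332221121211222112211112122237JNNLA66CNNNNNNN
177 NNNNNNNMG223334332122111121212222221221221237FLDBCB9CNNNNNNN
179 NNNNNNNMF6112483333212121212212122110211114246775567CNNNNNNN
181 NNNNNNNNNMF312121112222112121122220222238HM433357864BNNNNNNN
183 NNNNNNNNNNNJ613222212211212111212121238HNM9553234455AFFHHHIK
185 NNNNNNNNNNNNL621211211122112112122116INNNL6342231359FFFFFFFF
187 NNNNNNNNNNMML88312212121212121112113BNNLB1211022357EFFFFFFFF
189 NNNNNNNNNNMLCA9962132122222221022114BB62212223578ADGFFFFFFFF
191 NNNNNNNNMEEEDEA99962111222122112222122111238GCA9DDDA789CFFFD
193 NNNNNKNNNEEEEEEEDBAA99A7311111211121122228HNNNNNNNNNNNNNNNKF
195 NNNLFCNNNNNHEEEEEEEEEHINM32332211127948EKNNNNNNNNNNNNNNNNNNN
197 C9999BLNNNNNNNNNNNNNNNNNM7363364215FNNNNNNNNNNNNNNNNNNNNNNNN
199 99999DHLNNNNNNNNNNNNNNNNM7364364124FNNNNNNNNNNNNNNNNNNNNNNNN
201 AABDGFEINNNNNNNNNNNNNNNNM8365375125GNNNNNNNNNNNNNNNNNNNNNNNN
203 DCEECABHNNNNNNNNNNNN
[... 2318 characters left out ...]
FFFGHHHHHHHHHHHHHHHHGGGFEDCBA988AAAAAA9AAAAAAAA9AA
161 FDB99AABDEFFFGHHHHHHGGFFFFEDCCA987655545568BCBAAAAAAAAAA9AAA
163 EC9789AABDEEEEEFEEDCBA9877655555555555555668BDCAAAAAAAAAAAAA
165 EDB878AAABCCBA9876655554555555555545554556668BDCA9AAAAAAAA9A
167 DDB8668AAA975555545455555555554555555555566667BDCA99999AAAAA
169 87667789AAA9754455455444555555457878ABBA8666667BDCAAAAAAAAAA
171 987777679AAA9865545545667778AA9678ACEFEEC9666667BDDAAA99AAAA
173 5565567889AAAA97566677668ACEEEDA6578ABDEDC9666667ACBAAAAAAAA
175 899887776689AABABDECA964446765531111027BEDC8556655789AAAAAAA
177 555567666778999ACFEA522111111111211100269A875555445789AAAAAA
179 9999A98877767899AA97531111111111111111013677754444457899999A
```

The fingertips show about 28 mm higher than the projected TCP in both the side and scene views. That explains both missed closings, and also why the first grip held only the top of the block. I'll grasp deeper.

```bash

python3 -m inch '[{"dx":0.025,"dy":0,"dz":0,"turn":0},{"dx":0.025,"dy":0,"dz":0.05,"turn":0},{"dx":0.025,"dy":0,"dz":0.15,"turn":0},{"dx":0.025,"dy":0,"dz":0.25,"turn":0},{"dx":0.025,"dy":0,"dz":0.35,"turn":0}]' -1 | egrep 'eef|force:'
python3 -m inch '[{"dx":0,"dy":0,"dz":0.07,"turn":0},{"dx":0,"dy":0,"dz":0.14,"turn":0},{"dx":0,"dy":0,"dz":0.2,"turn":0},{"dx":0,"dy":0,"dz":0.25,"turn":0},{"dx":0,"dy":0,"dz":0.27,"turn":0}]' -1 | egrep 'eef|force:'
python3 -m inch '[{"dx":0,"dy":0,"dz":0,"turn":0},{"dx":0,"dy":0,"dz":0,"turn":0},{"dx":0,"dy":0,"dz":0,"turn":0},{"dx":0,"dy":0,"dz":0,"turn":0},{"dx":0,"dy":0,"dz":0,"turn":0}]' 0.3 60 | egrep 'eef|force|wid'
python3 -m inch '[{"dx":0,"dy":0,"dz":0,"turn":0},{"dx":0,"dy":0,"dz":0,"turn":0},{"dx":0,"dy":0,"dz":0,"turn":0},{"dx":0,"dy":0,"dz":0,"turn":0},{"dx":0,"dy":0,"dz":0,"turn":0}]' 0.5 60 | egrep 'eef|force|wid'

```

```text
eef_pos: [558.6, 200.2, 69.1]
force: [0.4, -0.1, 0.6]
gripper_force: 0.0
eef_pos: [557.9, 199.9, 15.1]
force: [-0.1, 0.4, 0.0]
gripper_force: 0.0
eef_pos: [561.6, 200.8, 19.5]
force: [0.4, 0.6, 1.7]
width: 0.437
gripper_force: 59.8
eef_pos: [561.7, 200.8, 19.4]
force: [0.5, -0.1, 5.7]
width: 0.437
gripper_force: 60.2
```

```bash

python3 -m inch '[{"dx":0,"dy":0,"dz":-0.03,"turn":0},{"dx":0,"dy":0,"dz":-0.08,"turn":0},{"dx":0,"dy":0,"dz":-0.15,"turn":0},{"dx":0,"dy":0,"dz":-0.25,"turn":0},{"dx":0,"dy":0,"dz":-0.35,"turn":0}]' | egrep 'eef|force|wid'
python3 -m inch '[{"dx":0,"dy":0,"dz":-0.12,"turn":0},{"dx":0,"dy":0,"dz":-0.2,"turn":0},{"dx":0,"dy":0,"dz":-0.25,"turn":0},{"dx":0,"dy":0,"dz":-0.25,"turn":0},{"dx":0,"dy":0,"dz":-0.25,"turn":0}]' | egrep 'eef|force|wid'
python3 - <<'E'
from h import *
go(566.6,-151.2,135,.148)
r,cam=rect('wrist','w7.png',12); print(cam); ascii(r,6,3)
E
```

```text
eef_pos: [558.3, 199.9, 87.8]
force: [1.1, 0.8, -2.0]
width: 0.437
gripper_force: 60.4
eef_pos: [559.9, 200.3, 137.9]
force: [0.5, -1.1, -2.2]
width: 0.435
gripper_force: 60.4
pos [559.9 200.3 137.9] head 0.0848 t 21.73 j [ 0.23  0.26 -0.17  1.14 -0.    1.72] F [ 0.5 -1.1 -2.2] w 0.435 | dxyz [-1.754 -0.116  0.015] turn -0.0201
[554. 275. 319.]
 -87 ####@+-:::::::::::::::.::::::::::::::::-----::::::::::.................:.
 -81 #######@%+=--------------------------+%%%%%%=------::::::::::::::::::::-.
 -75 #############@@@@@@@@@@@@@@@@@@@@@@@@@@@@@@@@@@@@@@@@%%%%%%%%%%%%%%%%=::.
 -69 ######@@#########@%%%%%@@%%%%%%%%@@%%%%%%%%@@@%@@@%%%@%%%%%%%%%%%%%%%=.:=
 -63 #####@@@@@@@@@###%-:-=+%@+----=++@@+----=++@%+%%%%++%%=--:::==+=:-----.:=
 -57 ##@@@@@@@@@@@@@@@%+=-=+%@+-:::-=+%%=::::-=+@+:=%%%++%+::...:==+=:..:::.:=
 -51 ###########@@@@@@@@@@%++=-:-----:-==::::-=+@+:=%%%%++%-:...:==+=...:::.-=
 -45 ###################@@@++-::-=%=::--=+%%==++%+-+%%%%+%+-::..:==+=:::--:.-=
 -39 @@####################@@%%%@@@@@@@@@@##@@@@@@@@%%%%+%%=::..:=%%====++=.-=
 -33 @@@@@@@@@############################
[... 916 characters left out ...]
@@@@@@###########################@@#######@@@@+%+%%%%%@@%+====+++===
  45 @@@@###################@@@@@@@%%%@%=--::=+%@%%@@@%@%%+-=%%%%@@+====+++===
  51 @###################@@@%+++%@%++%@@=--:-+%%%++%%%+%%%=::=++%%%++==++++===
  57 ##############@@@@@@@@@%+++++==+%@@+--::=+%%=::=++%%%=:::-:-+%++++++++===
  63 #########@@@@@@@@@@%+++@@=::::=+%@@=--::==%%=--=++%%%=:::::-%%%+++++++===
  69 #####@@@@@@@@@@@###%=++@@%=---=+%@%+----+%@%+=-=++%%%+-::::-+%%++++++=-==
  75 ########@@@@#######@%%%@@%%%%%%%%@%%%%%%%%%%%%%%%@@%%%%%%%%%%%@@@@@@%--==
  81 ###############@@@%%%%%%%%%%%%%%%%%%%%%%%%%%%%%%%%%%%%%%%%%%%@@@@@@@@====
  87 ###########@%=----------------------:::-++++++=:::::::::::-=+++++++++==-:
```

```bash

python3 -m inch '[{"dx":-0.08,"dy":-0.005,"dz":0,"turn":-0.005},{"dx":-0.22,"dy":-0.015,"dz":0,"turn":-0.01},{"dx":-0.4,"dy":-0.03,"dz":0,"turn":-0.015},{"dx":-0.59,"dy":-0.045,"dz":0,"turn":-0.02},{"dx":-0.77,"dy":-0.06,"dz":0,"turn":-0.02}]' | egrep 'eef|force:|wid'
python3 -m inch '[{"dx":-0.19,"dy":0,"dz":0,"turn":0},{"dx":-0.38,"dy":0,"dz":0,"turn":0},{"dx":-0.57,"dy":0,"dz":0,"turn":0},{"dx":-0.74,"dy":0,"dz":0,"turn":0},{"dx":-0.86,"dy":0,"dz":0,"turn":0}]' | egrep 'eef|force:|wid'
python3 -m inch '[{"dx":-0.06,"dy":0,"dz":0,"turn":0},{"dx":-0.1,"dy":0,"dz":0,"turn":0},{"dx":-0.12,"dy":0,"dz":0,"turn":0},{"dx":-0.12,"dy":0,"dz":0,"turn":0},{"dx":-0.12,"dy":0,"dz":0,"turn":0}]' | egrep 'eef|force:|wid'
python3 - <<'E'
from h import *
go(566.6,-151.2,135,.148)
for n in('side','scene'):
    im=snap(n,'p'+n+'.png')['image']; c=load('p'+n)
    print(n,[proj(c,p).round().tolist() for p in ([485,-195,170],[655,-170,170],[570.5,-182.8,60],[566.6,-151.2,165])])
    u,v=proj(c,[570,-183,150]).astype(int); g=im.max(2)[v-34:v+42:2,u-48:u+48]; print('u0',u-48)
    for i,r in enumerate(g): print('%3d '%(v-34+2*i)+''.join('0123456789ABCDEFGHIJKLMNOP'[min(25,int(x)//10)] for x in r))
E
```

```text
eef_pos: [559.3, 44.6, 135.9]
force: [0.4, 0.3, -1.9]
width: 0.438
gripper_force: 60.4
eef_pos: [585.2, -127.0, 135.8]
force: [-0.1, 1.0, -2.2]
width: 0.436
gripper_force: 60.4
eef_pos: [589.5, -146.6, 137.5]
force: [-0.6, 1.0, -2.8]
width: 0.439
gripper_force: 60.4
pos [ 589.5 -146.6  137.5] head 0.1488 t 23.03 j [-0.35  0.28 -0.14  1.15  0.    1.07] F [-0.6  1.  -2.8] w 0.439 | dxyz [-0.006 -0.117  0.013] turn 0.0003
side [[362.0, 155.0], [316.0, 149.0], [338.0, 177.0], [337.0, 157.0]]
u0 290
122 999999AA9999AGMNNNNNNNNNNNNNNNL511111221212122211113BNNNNNNNNMC999999999988888888888888989887889
124 9999A99999AGNNNNNNNNNNNNLLMMML62211121222111211112108MNNNNNNNMC888898989999999899898888888888888
126 AA9A9999BHNNNNNNNNNNNNMG898753211122121222122122211129NNNNNNNM9888888888889898899A98999999999888
128 AA9999CINNNNNNNNNNNNNMG2232436A220122211111211111111247BILLHML888888888888888AABCABBCC9999999999
130 A999BINNNNNNNNNNNNNNNNJ212375EMF31111121221121211212664346578H87899877888988887878889ACDEGHFABBC
132 99BJNNMNNNNNNNNNNNNNNNMF21224ENNM611201111111222228HNI333126IH98988888888888898877888988888
[... 6453 characters left out ...]
IIIIIIIIIIIIIIIIIIIIIIIIIIIIIIIIHGGGGGGGFDA9999988888889ABCCCCA88ADDA767888BFGGGGGECBBAAABAAAA
225 IIIIIIIIIIIIIIIIIIIIIIIIIIIIIIIIIIHGGGGGGGGECBAA9888888888ABCCBB856678A9777778BFGFECA9AAAAABAAAA
227 IIIIIIIIIIIIIIIIIIIIIIIIIIIIIHIIIIHGGGGGGHHGFCA9988888888876655567888BDCA878889AA987889AAAAAAAAA
229 IIIIIIIIIIIIIIIIIIIIIIIIIIIIIIIIIHHHHHGGGHGGEDB998888888887656566655567998778888888899AAAAAAAAAA
231 IIIIIIIIIIIIIIIIIIIIIIIIIIIIIIIIIHGGGGGGGHGGGGEA98888888888888877788888CDB7677789AAAAAAAAAAAAAAA
233 IIIIIIIIIIIIIIIIIIIIIIIIIIIIIIIIIHGGGGGGGGGGGGECA99889888888888888876557987666789AAAAAAAAAAAAAAA
235 IIIIIIIIIIIIIIIIIIIIIIIIIIIIIIIIIHHHGGGGGGGGGGGECA99999999888888875666777ACB7678AAAAAABAAAABAAAA
```

```bash

python3 -m inch '[{"dx":-0.006,"dy":-0.04,"dz":0,"turn":0},{"dx":-0.006,"dy":-0.1,"dz":0.05,"turn":0},{"dx":-0.006,"dy":-0.117,"dz":0.15,"turn":0},{"dx":-0.006,"dy":-0.117,"dz":0.25,"turn":0},{"dx":-0.006,"dy":-0.117,"dz":0.3,"turn":0}]' | egrep 'eef|force:|wid'
python3 -m inch '[{"dx":0,"dy":0,"dz":0.06,"turn":0},{"dx":0,"dy":0,"dz":0.12,"turn":0},{"dx":0,"dy":0,"dz":0.15,"turn":0},{"dx":0,"dy":0,"dz":0.15,"turn":0},{"dx":0,"dy":0,"dz":0.15,"turn":0}]' | egrep 'eef|force:|wid'
python3 - <<'E'
from h import *
go(566.6,-151.2,11,.148)
for n,(u0,u1,v0,v1) in dict(side=(300,375,150,196),scene=(224,280,176,262),wrist=(200,440,200,330)).items():
    im=snap(n,'q'+n+'.png')['image']; c=load('q'+n); st=2 if n!='wrist' else 4
    print(n,'bar ends exp',[proj(c,p).round(1).tolist() for p in ([485.5,-195.5,93],[655.5,-170,93])],'forks',[proj(c,p).round(1).tolist() for p in ([493.3,-194.3,60],[647.7,-171.3,60])],'u0',u0)
    g=im.max(2)[v0:v1:st,u0:u1:(1 if st==2 else 2)]
    for i,r in enumerate(g): print('%3d '%(v0+st*i)+''.join('0123456789ABCDEFGHIJKLMNOP'[min(25,int(x)//10)] for x in r))
E
```

```text
eef_pos: [564.6, -151.4, 76.0]
force: [-0.6, -0.2, -3.0]
width: 0.439
gripper_force: 60.5
eef_pos: [567.2, -152.6, 48.0]
force: [0.3, -0.6, -1.7]
width: 0.436
gripper_force: 60.5
pos [ 567.2 -152.6   48. ] head 0.1478 t 23.97 j [-0.37  0.32 -0.29  0.96 -0.    1.05] F [ 0.3 -0.6 -1.7] w 0.436 | dxyz [ 0.007 -0.002  0.185] turn -0.0001
side bar ends exp [[360.4, 172.8], [316.0, 166.9]] forks [[357.7, 179.9], [317.9, 174.5]] u0 300
150 NNNNNNNNNNNNNNNNNNMB55333211211212210210221212217IMNNNHHHHE888999999BGE9999
152 NNNNNNNNNNNNNNNNNNJ132354BF602122111122112212222367BHC6ENMF989999999CGBA999
154 NNNNNNNNNNNNNNNNNNMC22237INMD121211112211112126EG433345CML98999999999B9A999
156 NNNNNNNNNNNNNNNNNNNM611018MNMF122212222222125FNNM552228KKB98899999999AA9999
158 NNNNNNNNNNNNNNNNNNNNM32114ENNF212314321122217JNNNL2128JEEEB99999999A8999999
160 NNNNNNNNNNNNNNNNNNNNNF12025DK223BNNNNNJD11216INNL5128KNMEEDDCCAA99999999AAE
162 NNNNNNNNNNNNNNNNNNNNNMC211212228KNNNNNNM81214DMK6128KNNNMHGDDDEEDCB88AEHINN
164 NNNNNNNNNNNNNNNNNNNNNNMD98412128HHJNMILNM3112332128KNNNNNNNNNNIMECCAJLNNNNN
166 NNNNNNNNNNNNNNNNHGHIIKL
[... 7416 characters left out ...]
888888888888888888888888877777777777410000100011011111010010000110111100111
312 010111101000010011110011111101100111016AAAAAAAAAAAAAAAAAAAAAAAAABAAAAAAAAAABAABCCA20000010100111001101110110110001101011
316 010111011111111111100000111001111011139AAAAABABBABAAAAABAAAABABABBBBBBBAABBBABCDDC61111011011100100010111111110010101101
320 11111111110111010111111010110111010115AAAAAAABAABAAABAABBABBABBBBAABBBBBBBBBBBCDDC81000111010100000010100011111111111011
324 12222110111111111010111100101011012127AAAAAAAAAAAAAAAABAAAAAAAABAAAAAABBBBABCDDDDDB4122101111011011000111100111111111111
328 12222222222100100111110011010110126459AAAAAAABBBAAAABBBBBBBBBABAAAABABBBBBBCDCDDDDC8453001001000110101111001111110111101
```

Bar and forks line up in both views within about 1 px. I'll lower it into the forks and watch the force.

```bash

python3 -m inch '[{"dx":0.007,"dy":0,"dz":0.02,"turn":0},{"dx":0.007,"dy":0,"dz":0.04,"turn":0},{"dx":0.007,"dy":0,"dz":0.06,"turn":0},{"dx":0.007,"dy":0,"dz":0.08,"turn":0},{"dx":0.007,"dy":0,"dz":0.1,"turn":0}]' | egrep 'eef|force:|wid'
python3 -m inch '[{"dx":0,"dy":0,"dz":0.01,"turn":0},{"dx":0,"dy":0,"dz":0.02,"turn":0},{"dx":0,"dy":0,"dz":0.03,"turn":0},{"dx":0,"dy":0,"dz":0.04,"turn":0},{"dx":0,"dy":0,"dz":0.04,"turn":0}]' | egrep 'eef|force:|wid'
python3 -m inch '[{"dx":0,"dy":0,"dz":0.01,"turn":0},{"dx":0,"dy":0,"dz":0.02,"turn":0},{"dx":0,"dy":0,"dz":0.03,"turn":0},{"dx":0,"dy":0,"dz":0.04,"turn":0},{"dx":0,"dy":0,"dz":0.04,"turn":0}]' | egrep 'eef|force:|wid'

```

```text
eef_pos: [566.6, -151.1, 27.4]
force: [0.9, 0.5, -1.3]
width: 0.438
gripper_force: 60.5
eef_pos: [566.6, -151.1, 19.6]
force: [-0.3, 0.9, -2.0]
width: 0.438
gripper_force: 60.5
eef_pos: [566.9, -151.1, 11.8]
force: [0.8, 1.0, -0.2]
width: 0.438
gripper_force: 60.6
```

```bash

python3 -m inch '[{"dx":0,"dy":0,"dz":0,"turn":0},{"dx":0,"dy":0,"dz":0,"turn":0},{"dx":0,"dy":0,"dz":0,"turn":0},{"dx":0,"dy":0,"dz":0,"turn":0},{"dx":0,"dy":0,"dz":0,"turn":0}]' -1 | egrep 'eef|force:|wid'
python3 -m inch '[{"dx":0.03,"dy":0,"dz":0,"turn":0},{"dx":0.06,"dy":0,"dz":0,"turn":0},{"dx":0.1,"dy":0,"dz":0.04,"turn":0},{"dx":0.1,"dy":0,"dz":0.08,"turn":0},{"dx":0.1,"dy":0,"dz":0.115,"turn":0}]' | egrep 'eef|force:|wid'
python3 -m inch '[{"dx":0,"dy":0,"dz":0,"turn":0},{"dx":0,"dy":0,"dz":0,"turn":0},{"dx":0,"dy":0,"dz":0,"turn":0},{"dx":0,"dy":0,"dz":0,"turn":0},{"dx":0,"dy":0,"dz":0,"turn":0}]' 0.3 20 | egrep 'eef|force|wid'
python3 - <<'E'
from h import *
go(566.6,-151.2,11,.148)
im=snap('side','x1.png')['image']; c=load('x1'); g=im.max(2)[165:206:2,300:375]
for i,r in enumerate(g): print('%3d '%(165+2*i)+''.join('0123456789ABCDEFGHIJKLMNOP'[min(25,int(x)//10)] for x in r))
E
```

```text
eef_pos: [567.1, -151.4, 12.3]
force: [-0.4, 0.3, 0.5]
width: 1.002
gripper_force: 0.0
eef_pos: [563.1, -130.5, -12.2]
force: [-0.1, -0.4, -0.2]
width: 1.001
gripper_force: 0.0
eef_pos: [564.4, -131.8, -10.6]
force: [-0.6, -0.3, 0.7]
width: 0.462
gripper_force: 26.3
pos [ 564.4 -131.8  -10.6] head 0.1475 t 26.62 j [-0.34  0.38 -0.36  0.84 -0.    1.08] F [-0.6 -0.3  0.7] w 0.462 | dxyz [-0.098 -0.003 -0.108] turn -0.0002
165 NNNNNNNNNNNNNNNNNMG77AEA3022211122111212122114ENNNNNNNNNNNNNNNNMEEEBLMNNNNN
167 NNNNNNNNNNNNNNNNMG34233332221212121211112211124DMMNNMNNNNNNNNNNNNHINNNNNNNN
169 NNNNNNNNNNNNNNNNM812344AMB222211111221222212122567A56BMNNNNNNNNNNNNNNNNNNNN
171 NNNNNNNNNNNNNNNNNM32234DMGC611222112122212124CG533335CNNNNNNNNNNNNNNNNNNNNN
173 NNNNNNNNNNNNNNNNMB5222138GNM1121121121221127HKM742238KNNNNNNNNNNNNNNNNNNNNN
175 NNNNNNNNNNNNNNNIGGG811226HJE1236545322121238GNMD4115FNNNNNNNNNNNNNNNNNNNNNN
177 NNNNNNNNNMNNNNMCABAA31124341239HHHGGDA322126EML4115FKNNNMDFGNNNNNNNNNNNNNNN
179 NNNNNNNNNNNNNNM9555553221122226689BCEE722223774125EHIIHKJBABNNNNNNNNNNNNNNN
181 NNNNNNNNNNNNNMK85555BLIFC62114B7
[... 303 characters left out ...]
6799A99777646511112113133623656BB58DBDCA5556CFEFKNNNNNNNNNNN
191 NNNNNNNNNNNNJC98CCC9688ADDDA5111111110146335555556AAAA55559EEDENNNNNNNNNNNN
193 NNNNNNNNNNNNNNMMMMMMMLLLLMIE712111220213AAA668787767776556CEEEJMMMMNNNNNNNN
195 NNNNNNNNNNNNNNNNNNNLJJKJJJJI700011211128BBBBBBA56688A5578CDEEEMMMMMMMMMMNNN
197 NNNNNNNNNNNNMMLEEEECDKKJB99988676554435EJIIJJJJJIJIIBBBBBBBDDIMMMMMMMMMMMMM
199 NNNNNNNNNNNMEEEEEEEEEEEEEECCAA9999889888AIHHJJJJJIJIIIIJIIJJMLLMMMMMMMMMMMM
201 NNNNNNNNNNNHHHHEEEEEEEEEEEEEEBBAAAAAAAA988888AHJIIIJJIJJJJJJJJJJIJJMMMMMMMM
203 NNNNNNNNNNNNMLEEEEEEEEEEEEEEEEEFEBBBAAAAAA9989DJJJJJJJJJJJJJJJJIIJJJJIJJLLL
205 NNNNNNNNNLEEEEEEEEEEEEEEEEEEEEEEEEEFHHGLKEEEBCLKJJJJJJJJJJIJJJJJIJJJIIIJJII
```

```bash

python3 -m inch '[{"dx":0,"dy":0,"dz":-0.2,"turn":0},{"dx":0,"dy":0,"dz":-0.4,"turn":0},{"dx":0,"dy":0,"dz":-0.6,"turn":0},{"dx":0,"dy":0,"dz":-0.6,"turn":0},{"dx":0,"dy":0,"dz":-0.6,"turn":0}]' | egrep 'eef|force|wid'
python3 - <<'E'
from h import *
im=snap('side','x2.png')['image']; c=load('x2'); print(proj(c,[564,-131,110+28]))
u,v=proj(c,[564,-131,138]).astype(int); g=im.max(2)[v-16:v+30:2,u-40:u+40]
for i,r in enumerate(g): print('%3d '%(v-16+2*i)+''.join('0123456789ABCDEFGHIJKLMNOP'[min(25,int(x)//10)] for x in r))
E
```

```text
eef_pos: [566.9, -132.4, 112.5]
force: [0.3, -0.2, -2.2]
width: 0.456
gripper_force: 25.6
[335.39850284 166.4212802 ]
150 HHGFLNNNNNNNNNNNNNNMB679AC211112213AHHHHHHIGF32113572215EFHHHHHE899999999AFEAA99
152 GELNNNNNNNNNNNNNNNNNHFDBBB9775411122668ADEEFD7111202224CHGGIIJKEBC9999999CGB9999
154 INNNNNNNNNNNNNNNNNNNNNNNNNNNNNM62625B333446685211123226ADFHHGGGGHH7999999AB99A99
156 NNNNNNNNNNNNNNNNNNNNNNNNNNNNNNM6363663334333336425FFDDBA9777666666899999999A9999
158 NNNNNNNNNNNNNNNNNNNNNNNNNNNNNNM2362233344444336329NNNNNNNNNMEECA88999999A8999999
160 NNNNNNNNNNNNNNNNNNNNNNNNNNNNNNMA46111111133334633BNNNNNNNNNNMEEEDCCAA99989999AAE
162 NNNNNNNNNNNNNNNNNNNNNNNNNNNNNNNMKA311111110014659KNNNNNNNNNNNMGGDDEEDDCB88AEHINN
164 NNNNNNNNNNNNNNNNNNNNNNNNNNNNNNNNNL101111111115ELNNNNNNNNNNNNNNNNNNMIMDCCAKLNNNNN
166 MNNNNNNNNNNNNNNNNNNNNNNNNNNNNNNNNM11110122213BNNNNNNNNNNNNNNNNNNNNNNMHEEHLNNNNNN
168 JKNNNNNNNNNNNNNNNNNNNNNNNNNNNNNNNM93430011007KNNNNNNNNNNNNNNNNNNNNNNNNNNNNNNNNNN
170 GFNNNNNNNNNNNNNNNNNNNNNNNNNNNNNNNNNNNNNKKJGEHNNNNNNNNNNNNNNNNNNNNNNNNNNNNNNNNNNN
172 ACNNNNNNNNNNNNNNNNNNNNICCHNNNNNNNNNNNNNNNNN
[... 272 characters left out ...]
NI8ABNNNNNNNNNNNNNNN
180 9BLNNNNNNMLLLLMLMMML85546BMMMMMMMMMMMMMMNNNNNNNNNNNNNNNNNNNNMD55ANNNNNNNNNNNNNNN
182 9BLNNNNNNNMMMMMMMMLE75445AJKLLLLLLMMMMMMLLLLMMMMNNMMNNNNNNNNICBADNNNNNNNNNNNNNNN
184 9BKNNNNNNNNNMMMMMLFD64546ADDEDDBCEDBEFHHHGKKKLLLLMMNNNNNNNNM9557DNNNNNNNNNNNNNNN
186 9BKNNNNNNNNNNNNMLFED55459BBBBBBBBBBBDCBBDDBCEDBCDDDEFHHIMMML5557HNNNNNNNNNNNNNNN
188 9BJMNNNNNNNNNNNLFEEC6556EDCCEDBBCCCCCBBBBBBBBBBBCBBDDBBDDBCC5556DGHJLNNNNNNNNNNN
190 AEKNNNNNNNNNNNLH8A87779DDC8DDC8ED78DC76BBAABBABBBBBBBBBBBBB55458DEEEKNNNNNNNNNNN
192 LLNNNNNNNNNMMEDEDEEEDDFLG99778CA769AB6BA96BB96BA56BCBBCBDDD5556BCEEEMMMNNNNNNNNN
194 NNNNNNNNNNNNNNNMHHHHHHHEEDAA99888BB889D77666666569ABBAABBB55569CEEFKMMMMMMMMNNMN
```

```bash

python3 -m inch '[{"dx":0,"dy":0,"dz":0.15,"turn":0},{"dx":0,"dy":0,"dz":0.3,"turn":0},{"dx":0,"dy":0,"dz":0.45,"turn":0},{"dx":0,"dy":0,"dz":0.55,"turn":0},{"dx":0,"dy":0,"dz":0.6,"turn":0}]' 0.13 20 | egrep 'eef|force|wid'
python3 -m inch '[{"dx":0,"dy":0,"dz":0,"turn":0},{"dx":0,"dy":0,"dz":0,"turn":0},{"dx":0,"dy":0,"dz":0,"turn":0},{"dx":0,"dy":0,"dz":0,"turn":0},{"dx":0,"dy":0,"dz":0,"turn":0}]' 0.11 20 | egrep 'eef|force|wid'

```

```text
eef_pos: [560.0, -131.8, -15.1]
force: [-4.4, -4.2, 8.2]
width: 0.456
gripper_force: 26.7
eef_pos: [564.5, -131.0, -10.4]
force: [0.5, 0.1, -2.5]
width: 0.458
gripper_force: 25.6
```

```bash

python3 -m inch '[{"dx":0,"dy":0,"dz":0,"turn":0},{"dx":0,"dy":0,"dz":0,"turn":0},{"dx":0.03,"dy":0,"dz":0,"turn":0},{"dx":0.07,"dy":0,"dz":0,"turn":0},{"dx":0.095,"dy":0,"dz":0.01,"turn":0}]' -0.4 20 | egrep 'eef|force|wid'
python3 -m inch '[{"dx":0,"dy":0,"dz":0,"turn":0},{"dx":0,"dy":0,"dz":0,"turn":0},{"dx":0,"dy":0,"dz":0,"turn":0},{"dx":0,"dy":0,"dz":0,"turn":0},{"dx":0,"dy":0,"dz":0,"turn":0}]' 0.3 20 | egrep 'eef|force|wid'
python3 -m inch '[{"dx":0,"dy":0,"dz":-0.2,"turn":0},{"dx":0,"dy":0,"dz":-0.4,"turn":0},{"dx":0,"dy":0,"dz":-0.6,"turn":0},{"dx":0,"dy":0,"dz":-0.6,"turn":0},{"dx":0,"dy":0,"dz":-0.6,"turn":0}]' | egrep 'eef|force|wid'
python3 - <<'E'
from h import *
im=snap('side','x3.png')['image']; c=load('x3')
u,v=proj(c,[564,-115,138]).astype(int); g=im.max(2)[v-22:v+28:2,u-36:u+36]; print(u-36)
for i,r in enumerate(g): print('%3d '%(v-22+2*i)+''.join('0123456789ABCDEFGHIJKLMNOP'[min(25,int(x)//10)] for x in r))
E
```

```text
eef_pos: [561.4, -111.7, -12.4]
force: [0.5, 0.2, -0.2]
width: 0.698
gripper_force: 0.0
eef_pos: [561.3, -112.8, -13.0]
force: [0.3, -0.1, 0.3]
width: 0.349
gripper_force: 0.0
eef_pos: [564.4, -113.9, 110.8]
force: [0.0, 0.6, -0.3]
width: 0.353
gripper_force: 0.0
297
146 EHHHGGNNNNNNNNNNNNNMG412118MNMD112212111212216EEED5921128EEEED888999A9AG
148 HHGHNNNNNNNNNNNNNNNNMF222118MMB112467932212216HHHG921238EEEEDC88999999AF
150 GFLNNNNNNNNNNNNNNNNNNNF12235DK2127JNNNNMC1122ANNMG2127HNMHHHHE889999999B
152 LNNNNNNNNNNNNNNNNNNNNNMC2111111119NNNNNMF11218LKB1227KNNNNNNMF889999999B
154 NNNNNNNNNNNNNNNNNNNNNNNNG96311114DNNNNNNM81122311239KNNNNNNMM98899999999
156 NNNNNNNNNNNNNNNNNNNNNNNNNNNNJ32219NNNNNNMD22211224DNNNNNNNMKB98899999989
158 NNNNNNNNNNNNNNNNNNNNNNNNNNNNM72629NNNNNNM73239HMGHNNNNNNNMEEDA99999999A8
160 NNNNNNNNNNNNNNNNNNNNNNNNNNNNM63639NNNNNNM4623BNNNNNNNNNNNNMDEDEDCAA99989
162 NNNNNNNNNNNNNNNNNNNNNNNNNNNNM2363BNNNNNNM4624ENNNNNNNNNNNNNMHGDDEEEDCB88
164 NNNNNNNNNNNNNNNNNNNNNNNNNNNNMGC64DNNNNNMH5628LNNNNNNNNNNNNNNNNNNMIMECCAJ
166 NNNNNNNNNNNNNNNNNNNNNNNNNNNNNNMFHNNNNNNNH69EKNNNNNNNNNNNNN
[... 392 characters left out ...]
NNNNNNN
178 LNNNNNNNNNNNNNMMML8555677778ACEFDEDEEEFFFFEEEEFFDGEFKIFIMMMI9BCNNNNNNNNN
180 LNNNNNNNNNNMMMMMML84555BMMMLJJGEEFA79CBCCA9BCEFDDEDEEFEEEEEEEEDNNNNNNNNN
182 LNNNNNNNNMMMMMMMLE75555AJKLLLLMLML6333234459IHFFDDBB997788ACBCDNNNNNNNNN
184 KNNNNNMMLMMMMLMLFD64546BDCDDBCDDB93332222323AMMNNNNNNNNNNK9556DNNNNNNNNN
186 KNNNNNNNNMLLMMKGEC55448AA6BCB6DBA332222222237EDCEFFGJKMMML5547HNNNNNNNNN
188 IMNNNNNNNNNMMLFD97655577655555554232232233216DB7CDBACDBCEC5556DGHJKNNNNN
190 LNNNNNNNNNNNLICA7668DDDCC899AA9942233232223356A55A956ABBB55558EFEGLNNNNN
192 NNNNNNNNMMNNNMMMFFGMMLIDDCDCC97733222222211477776677565665556BEEDFNNNNNN
194 NNNNNMNNNNNNNNNNNNNNMMMMMMMMMMMG2233222221256689BBBCCC8976569CEEFKMLMMNN
```

```bash

python3 -m inch '[{"dx":-0.02,"dy":0,"dz":0.15,"turn":0},{"dx":-0.042,"dy":0,"dz":0.32,"turn":0},{"dx":-0.042,"dy":0,"dz":0.48,"turn":0},{"dx":-0.042,"dy":0,"dz":0.58,"turn":0},{"dx":-0.042,"dy":0,"dz":0.612,"turn":0}]' -0.4 20 | egrep 'eef|force|wid'
python3 -m inch '[{"dx":0,"dy":0,"dz":0,"turn":0},{"dx":0,"dy":0,"dz":0,"turn":0},{"dx":0,"dy":0,"dz":0,"turn":0},{"dx":0,"dy":0,"dz":0,"turn":0},{"dx":0,"dy":0,"dz":0,"turn":0}]' 0.3 20 | egrep 'eef|force|wid'
python3 -m inch '[{"dx":0,"dy":0,"dz":0,"turn":0},{"dx":0,"dy":0,"dz":-0.2,"turn":0},{"dx":0,"dy":0,"dz":-0.4,"turn":0},{"dx":0,"dy":0,"dz":-0.6,"turn":0},{"dx":0,"dy":0,"dz":-0.6,"turn":0}]' | egrep 'eef|force|wid'
cat >> h.py <<'E'
def look(n,f,P,du=34,up=22,dn=28,st=2):
    im=snap(n,f)['image']; c=load(f[:-4]); u,v=proj(c,P).astype(int); g=im.max(2)[v-up:v+dn:st,u-du:u+du]; print(n,'u0',u-du)
    for i,r in enumerate(g): print('%3d '%(v-up+st*i)+''.join('0123456789ABCDEFGHIJKLMNOP'[min(25,int(x)//10)] for x in r))
E
python3 - <<'E'
from h import *
look('side','x4.png',[564,-125,138],34,16,24)
E
```

```text
eef_pos: [556.3, -119.1, -21.5]
force: [-0.8, 0.2, -0.6]
width: 0.699
gripper_force: 0.0
eef_pos: [563.4, -121.2, -14.0]
force: [-1.0, 1.0, 0.1]
width: 0.452
gripper_force: 20.2
eef_pos: [569.7, -123.6, 114.4]
force: [0.9, -0.6, 0.9]
width: 0.349
gripper_force: 0.0
side u0 300
151 NNNNNNNNNNNNNNNNNNNMF621212126INNNNNMJ12112222138KNNNNNNNMI889999999
153 NNNNNNNNNNNNNNNNNNNNNNNNJD2223BNNNNNNM622111212ANNNNNNNNMMD889999999
155 NNNNNNNNNNNNNNNNNNNNNNNNNM2463ANNNNNNM61115DDAFNNNNNNNNNMKB899999999
157 NNNNNNNNNNNNNNNNNNNNNNNNNM2363CNNNNNMH5525GNNNNNNNNNNNNLEC9989999999
159 NNNNNNNNNNNNNNNNNNNNNNNNNL2464ENNNNNNH5517JNNNNNNNNNNNMGEEEB9A999998
161 NNNNNNNNNNNNNNNNNNNNNNNNNM9656JNNNNNMC6429NNNNNNNNNNNNNNGDDDDDCDAAA9
163 NNNNNNNNNNNNNNNNNNNNNNNNNNMHBFNNNNNNMB66BKNNNNNNNNNNNNNNNNMHHHEGDBB9
165 NNNNNNNNNNNNNNNNNNNNNNNNNNNNNNNNNNNNNJGLNNNNNNNNNNNNNNNNNNNNNNNMEDDB
167 NNNNNNNNNNNNNNNNNNNNNNNNNNNNNNNNNNNNNNNNNNNNNNNNNNNNNNNNNNNNNNNNMHIN
169 NNNNNNNNNNNNNNNNNNNNNNNNNNNNNNNNNNNNNNNNNNNNNNNNNNNNNNNNNNNNNNNNNNNN
171 NNNNNNNNNNNNNNNNNMMMMNNNNNNNNNNNNNNNNNNNNNNNNNNNNNNNNNNNNNNNNNNNNNNN
173 NNNNNNNNNNNNNNNNMA67DNNNNNNNNNNNNNNNNNNNNNNNNNNNNNNNNNNNNNNNNNNNNNNN
175 NNNNNNNNNNNNNNMLJ965CNNNNNNNNNNNNNNNNNNNNNNNNNNNNNNNNNNNNNNNNNNNNNNN
177 NNNNNNNNNMNNMMLBABA8BLMMMNNNNNNNNNNNNNNNNNNNNNNNNNNNNNNNMEGGNNNNNNNN
179 NNNNNNNNMMMLMML85567BMMMMMMMNNNNNNNNNNMMMLLMNNNNNMMLIHECCCCCNNNNNNNN
181 NNNNNMMLLMMMLMK85556BMMMMMMMMMMMMLKAA221124CIGEBCCCCCCCCCCCDKNNNNNNN
183 NNNNMMMMMMMMMID755558EEFFFHJJLLKA12121221214AABBBBCDFFH7768DNNNNNNNN
185 NNNNNNNMMLMLIED54558DDDDDDDDDDCC612221222214ABDFKMMNNNM8556GNNNNNNNN
187 NNNNNNNNNMLHEDD6558DDDCCBBCCCBBB92120244789DEDDDDEDEGGF5557IMMMMNNNN
189 NNNNNNNNNLKFEC77DEEDCCCCBCBABEA89B77BC7BDB6CD78BC8BDDDA4457DFFGKNNNN
```

```bash
python3 - <<'E'
from h import *
look('side','x5.png',[568,-180,50],40,12,26)
look('scene','x6.png',[568,-180,50],32,36,44)
E
```

```text
side u0 297
167 NNNNNNNNNNNNNNNNNNNNNNNNNNNNNNNNNNNNNNNNNNNNNNNNNNNNNNNNNNNNNNNNNNNMHINNNNNNNNNN
169 NNNNNNNNNNNNNNNNNNNNNNNNNNNNNNNNNNNNNNNNNNNNNNNNNNNNNNNNNNNNNNNNNNNNNNNNNNNNNNNN
171 NNNNNNNNNNNNNNNNNNNNMMMMNNNNNNNNNNNNNNNNNNNNNNNNNNNNNNNNNNNNNNNNNNNNNNNNNNNNNNNN
173 NNNNNNNNNNNNNNNNNNNMA67DNNNNNNNNNNNNNNNNNNNNNNNNNNNNNNNNNNNNNNNNNNNNNNNNNNNNNNNN
175 NNNNNNNNNNNNNNNNNMLJ955CNNNNNNNNNNNNNNNNNNNNNNNNNNNNNNNNNNNNNNNNNNNNNNNNNNNNNNNN
177 LNNNNNNNNNNNNNNMMLCABA8BMMMNNNNNNNNNNNNNNNNNNNNNNNJJMNNNNNNMDFGNNNNNNNNNNNNNNNNN
179 LNNNNNNNNNNNNMMMML85567BMMMMMMMNNNNNNNNNNNNMMNJFJNMDKMNMMLIIEBANNNNNNNNNNNNNNNNN
181 KNNNNNNMMNMLMMMMMK85556BLMMMMMMLMMMNMNMIHMMHGMNHEJMLCGFEFFEEE8DNNNNNNNNNNNNNNNNN
183 LNNNNNNMMMMMMMMMID755558EEGFFHIJKKLKDJLLAIMMFFLGCCCDEEF9665677CNNNNNNNNNNNNNNNNN
185 LNNNNNNNNNMMLMMIED55558DDEDDCFEDBECDCCDDDBECCCDCBB766799EH8557GNNNNNNNNNNNNNNNNN
187 JNNNNNNNNNNNMLHEED5556CEDBFEDCGDDBGDDDCDDCCD8566778ABDEFGF5557JMMMNNNNNNNNNNNNNN
189 ILNNNNNNNNNMLKFEC7679CEEDEEDDDDFDDDCCCA9BA64223678DCBDDDDA5557DEFGKNNNNNNNNNNNNN
191 LNNNNNNNNNNNNNMIB98CCC98ADFEEEDDD856642222223323777CCBAAA44558DE
[... 2599 characters left out ...]
DB9AEHIIHH
239 IIIIIIIHHHHHHHHHHHHGGGGGGGEBAAAAAAAAAAAAAAAA999999ADEECBEGHIIIII
241 IIIIHHHHHHHHHHHHHHGGGHHHGGGDBAAAAAAAAAAAAAAA9865458AEGGGGHIIIIII
243 IIIHHHHHHHHHHHHHHHGGGGHHHGGECAAAAAAAAA9AAAAAA9743469BEGGHHHIIIIH
245 IIHHHHHHIIHIIIIHHGGGGGGGGGGGECAA98876568A9987654335789DFGGHHHHHH
247 HHHHHHHHHHHHIIIHHGGHHGGGGGGGGEBA974333466543333333345579BFHIIIII
249 HHHIIIHHHIIIHHHHHGGGGGGGGGGGGGDBA963333333333333334566678BFHIIII
251 IIHIIIHIHHIIIIIHHHGGGGGGHGGGGGFDBA853333333334455679AAAABFHHHHHH
253 HIIIIIIHHHHHHHHGGGGGGGGGGGGGHHGFDBA853333445689AAAAAAAA9ADGHHHHH
255 HHIIIIHHHHHHHHHHGGGGGGGGHGGGGHHGEBA988888889AAAAAA999BDEFGHHHHHH
257 HIIIIIIHHIIHHHHGGGGGGGGHGHGGGGGGGEBAAAAAAAAAA99ACDDFGGHHHHHHHFEF
```

```bash
python3 - <<'E'
from h import *
go(566,-140,20,.148)
c=snap('wrist','x7.png'); im=c['image'][:330]; c=load('x7'); g=im.max(2)
s=cv2.resize(g,(107,55),interpolation=cv2.INTER_AREA)[16:]
for i,r in enumerate(s): print('%3d '%((i+16)*6)+''.join('0123456789ABCDEFGHIJKLMNOP'[min(25,int(x)//10)] for x in r))
m=(g<32).astype(np.uint8); k,l,st,ce=cv2.connectedComponentsWithStats(m)
for i in range(1,k):
    if st[i,4]>300:
        b=cv2.boxPoints(cv2.minAreaRect(np.argwhere(l==i)[:,::-1].astype(np.float32))); print(st[i],[back(c,p,20).round()[:2].tolist() for p in b])
E
```

```text
pos [ 563.5 -121.3  106.1] head 0.1477 t 30.67 j [-0.32  0.25 -0.25  1.07  0.    1.1 ] F [-0.4  0.2 -0.8] w 0.349 | dxyz [-0.094 -0.003  0.431] turn -0.0001
 96 BCCCCCCCCCCCCCCCCCCDDEEEEDEEEDEEEEFGGGGGGGGGGGGGGGGFA999999999999999FGGFGGGGGGGGGGGGGGFGGGGGGGGGGGGGGGGGGE7
102 CCCCCCCCCCCCCCCCCCCCCDDDEEEEEEEEEEEEGGGGGGGGGGCBFGFB999999999999999CECDFGGGGGGFFGGGGGGGGFGGGGGGGGGGGGGGGFC5
108 CCCCCCCCCCCCCCCCCCCCCCCCDDDEEEEEEEEEEFGGGGGGGF999CB9999999999999999999BFGFFGGGGGGFGFGGGGGGGGGGGGGGGGGGGGF85
114 CCCCCCCCCCCCCCCCCCCCCCCCCDDDDEDEEEEEEEFFGGGGGFA9999999999A999999999999DGGFGGGFGGGFGGGGGGGGGGGGGGGGGGFGGFD55
120 CCCCCCCCCCCCCCCCCCCCCCCCCCCCCDDEEEEEEEDEEFGGGFA99999999999999999999999DGGGGGGGGGGFFFGGGGGGGGGGGGGGGGFGGFA55
126 EDCCCCCBCCCCCCCCCCCCCCCCCCCCCDCCDDEEEEEEDEEFFGA99999999999999999999999EGGFGGGGFFGGGGGGGGGGGGGGGGFGGGGGGE655
132 EEEDCCCCBCCCCCCCCCCCCCCCCCCCCDDDCCDEEEEEEEEEEEA999999999999A999999999BFFFGGGGGGGGGGGGFGGGGGGGGGGGFGGGGFB555
138 EEEEEDDCCCCCCCCCCCCCCCCCCCCCCCCDCCCDDDEEEEEDC85589A999999999A99A99ACFGGGGGFFGGFFFGGFGFGGGGGGGGGGGGGGGGE8555
144 EEEFEEEEEDCCCCCCCCCCCCCCCCCCCCCCDCCCCCDDEEC
[... 3193 characters left out ...]
FFFFFFF
318 FFFFFFFGFFFFFFFFFFFFFFGFC3000000000000000000001AGGGGGGGFFGG91000000000000000000004CFGGGFFFFFFFFFFFFFFFFFFFF
324 FFFFFFFFFFFFFFFFFFFFFFF810000000011111000000007DGGGGGGGGFGGC500000000000000000000018FGFFFFFFFFFFFFFFFFFFFFF
[ 245  141   73   83 3157] [[495.0, -104.0], [527.0, -78.0], [566.0, -128.0], [533.0, -156.0]]
[219 231  28  33 511] [[477.0, -191.0], [493.0, -165.0], [511.0, -178.0], [495.0, -205.0]]
[392 230  25  43 413] [[645.0, -190.0], [637.0, -146.0], [659.0, -144.0], [668.0, -187.0]]
[ 139  244  151   86 5481] [[399.0, -285.0], [541.0, -174.0], [581.0, -236.0], [433.0, -362.0]]
[ 350  244  151   86 5575] [[581.0, -236.0], [602.0, -164.0], [771.0, -231.0], [760.0, -315.0]]
```

```bash

python3 -m inch '[{"dx":0.01,"dy":-0.04,"dz":0,"turn":-0.038},{"dx":0.03,"dy":-0.1,"dz":0,"turn":-0.076},{"dx":0.05,"dy":-0.15,"dz":0.05,"turn":-0.114},{"dx":0.06,"dy":-0.18,"dz":0.1,"turn":-0.15},{"dx":0.06,"dy":-0.2,"dz":0.2,"turn":-0.159}]' -0.6 20 | egrep 'eef'
python3 - <<'E'
from h import *
go(520.5,-103.5,-19,.647)
E
```

```text
eef_pos: [520.3, -114.5, 64.1]
pos [ 520.3 -114.5   64.1] head 0.6519 t 31.13 j [-0.34  0.22 -0.39  0.96  0.    0.58] F [ 0.3 -0.8  0.6] w 0.8 | dxyz [0.043 0.034 0.415] turn 0.0016
```

```bash

python3 -m inch '[{"dx":0.04,"dy":0.025,"dz":0.1,"turn":0},{"dx":0.043,"dy":0.025,"dz":0.22,"turn":0},{"dx":0.043,"dy":0.025,"dz":0.34,"turn":0},{"dx":0.043,"dy":0.025,"dz":0.41,"turn":0},{"dx":0.043,"dy":0.025,"dz":0.43,"turn":0}]' -0.6 20 | egrep 'eef|force'
python3 -m inch '[{"dx":0,"dy":0,"dz":0,"turn":0},{"dx":0,"dy":0,"dz":0,"turn":0},{"dx":0,"dy":0,"dz":0,"turn":0},{"dx":0,"dy":0,"dz":0,"turn":0},{"dx":0,"dy":0,"dz":0,"turn":0}]' 0.3 20 | egrep 'eef|force|wid'
python3 -m inch '[{"dx":0,"dy":0,"dz":-0.1,"turn":0},{"dx":0,"dy":0,"dz":-0.25,"turn":0},{"dx":0,"dy":0,"dz":-0.45,"turn":0},{"dx":0,"dy":0,"dz":-0.65,"turn":0},{"dx":0,"dy":0,"dz":-0.85,"turn":0}]' | egrep 'eef|force|wid'

```

```text
eef_pos: [515.0, -103.4, -25.9]
force: [-0.0, 0.4, -0.7]
gripper_force: 0.0
eef_pos: [520.2, -104.7, -20.8]
force: [1.0, 2.0, -1.1]
width: 0.49
gripper_force: 19.9
eef_pos: [519.2, -105.4, 150.6]
force: [1.3, -0.7, -2.3]
width: 0.466
gripper_force: 21.6
```

```bash

python3 -m inch '[{"dx":0,"dy":0,"dz":0.2,"turn":0.03},{"dx":0,"dy":0,"dz":0,"turn":0.06},{"dx":0,"dy":0,"dz":0.2,"turn":0.09},{"dx":0,"dy":0,"dz":0,"turn":0.12},{"dx":0,"dy":0,"dz":0,"turn":0.159}]' | egrep 'eef|force|wid'
python3 -m inch '[{"dx":0,"dy":0,"dz":0.2,"turn":0},{"dx":0,"dy":0,"dz":0,"turn":0},{"dx":0,"dy":0,"dz":0.2,"turn":0},{"dx":0,"dy":0,"dz":0,"turn":0},{"dx":0,"dy":0,"dz":0,"turn":0}]' | egrep 'eef|force|wid'
python3 - <<'E'
from h import *
go(566,-140,20,.148)
look('side','y1.png',[520,-105,178],34,14,34)
look('scene','y2.png',[520,-105,178],24,30,40,3)
E
```

```text
eef_pos: [512.0, -102.9, 144.5]
force: [2.6, -1.6, 0.6]
width: 0.464
gripper_force: 21.7
eef_pos: [512.9, -103.2, 145.1]
force: [2.7, -0.8, -0.7]
width: 0.46
gripper_force: 22.6
pos [ 512.9 -103.2  145.1] head 0.1476 t 33.22 j [-0.32  0.14 -0.3   1.14 -0.    1.1 ] F [ 2.7 -0.8 -0.7] w 0.46 | dxyz [-0.224  0.242  0.622] turn -0.0001
side u0 311
148 NNNNNNNNNNNNNNNNNNNNM6212122127JHHGHHEEED512123532113899AFNH999A99AB
150 NNNNNNNNNNNNNNNNNNNNNMJGGD31104ENNNNNNNNNM222212121389999BGD999999AB
152 NNNNNNNNNNNNNNNNNNNNNNNNNMD2244ENNNNNNNNNM721134333899999CGB9A9999BB
154 NNNNNNNNNNNNNNNNNNNNNNNNNNH2564ENNNNNNNNNH5414C98999999999B999A999DE
156 NNNNNNNNNNNNNNNNNNNNNNNNNMG2557JNNNNNNNNNH6523998999999999A9A9999AGE
158 NNNNNNNNNNNNNNNNNNNNNNNNNMD3556HLLMMMMMNMC6414BA99999999A999A9999BEH
160 NNNNNNNNNNNNNNNNNNNNNNNNNNNJA51011120212126337EEDCCAA99989999AAEIMNN
162 NNNNNNNNNNNNNNNNNNNNNNNNNNNNMC1211211121138EKNHGDDDEEEBB88AEHINNNNNN
164 NNNNNNNNNNNNNMGFGHGKMMMMMMMMM8121212211114ENNNNNNNMIMECCAKLNNNNNNNNN
166 NNNNNNNNNNNNNIDDDDDDDDDDDDDDDA001111101112AMMMMMNNNNNGEEHMNNNNNNNNNN
168 NNNNNNNNNNNNNHBAA9BB
[... 1582 characters left out ...]
DFFFFFFFGHH
169 GFDA9AA9998752111111123421100022138CEFFFFGGGGHII
172 DA9CDC98999975211111112332110026ADEFFFFFFFFGHHIH
175 GFEB9ADDB999986311111110000148BDEEFFFFFFGGGHHIHH
178 GFEDEDA89AA9999752100000026ACDEEEEFFFFFFFFGHHHHH
181 GGGEBACEDA889998755689779CDEEEEEEEFFFFFFFFGHHHHH
184 GGGGGFC98BDCAAAAA988ACDDDDDDEEEEEEFFFFFGGFGHHHHH
187 GGGGGFEDDCA9ABAABBA9999876668BDEEFFFFFFFFGHHHIIH
190 CCEGGGGDA9BCBA9AABAA9988666667BDEFFFFFFFFFHHIHEB
193 879DGGGGFDB99BCCBAAAA99997666668DFFFFFFFGGHHFCAA
196 63369BDFFEDCCBA9ABBBBBA998765668BDFFFFFFFGHHIGDA
199 333358ABDDCB99CDCBABBBBA9987667778BEFFFFFGHGFCAA
202 33333455678BDCB99ACCBBBAA9988777878BDDCA99AAAAAA
205 44578899879CDCCCDDDDDCB975558AA8777777789AAAAAAA
```

```bash
python3 - <<'E'
from h import *
s,c=load('y1'),load('y2')
d=np.array([-.147,.989])
for a in(-.3,0,.3,.6,.9,1.2,1.57):
    p=np.array([513,-103])-60*np.cos(a)*d; z=183-60*np.sin(a); e=np.array([.989,.147])*86
    print(a,z.round(),[proj(k,[*(p+g*e),z]).round().tolist() for k in(s,c) for g in(1,0,-1)])
E
```

```text
-0.3 201.0 [[326.0, 147.0], [350.0, 150.0], [374.0, 153.0], [259.0, 193.0], [247.0, 166.0], [237.0, 141.0]]
0 183.0 [[327.0, 151.0], [350.0, 154.0], [374.0, 157.0], [259.0, 198.0], [247.0, 171.0], [237.0, 146.0]]
0.3 165.0 [[326.0, 156.0], [349.0, 159.0], [373.0, 162.0], [261.0, 201.0], [249.0, 175.0], [239.0, 150.0]]
0.6 149.0 [[326.0, 160.0], [349.0, 163.0], [372.0, 166.0], [265.0, 204.0], [253.0, 177.0], [243.0, 153.0]]
0.9 136.0 [[325.0, 165.0], [348.0, 168.0], [372.0, 171.0], [270.0, 205.0], [259.0, 179.0], [248.0, 155.0]]
1.2 127.0 [[324.0, 169.0], [347.0, 173.0], [371.0, 176.0], [277.0, 205.0], [265.0, 179.0], [254.0, 155.0]]
1.57 123.0 [[323.0, 173.0], [346.0, 177.0], [370.0, 180.0], [285.0, 203.0], [273.0, 177.0], [262.0, 153.0]]
```

Bouncing works: the rake has swung to about 0.9 rad, most of the way to hanging. More of the same.

```bash

python3 -m inch '[{"dx":0,"dy":0,"dz":0.2,"turn":0},{"dx":0,"dy":0,"dz":0,"turn":0},{"dx":0,"dy":0,"dz":0.2,"turn":0},{"dx":0,"dy":0,"dz":0,"turn":0},{"dx":0,"dy":0.1,"dz":0,"turn":0}]' | egrep 'eef|force|wid'
python3 -m inch '[{"dx":0,"dy":0.05,"dz":0.2,"turn":0},{"dx":0,"dy":0.1,"dz":0,"turn":0},{"dx":0,"dy":0.17,"dz":0.2,"turn":0},{"dx":0,"dy":0.17,"dz":0,"turn":0},{"dx":0,"dy":0.17,"dz":0,"turn":0}]' | egrep 'eef|force|wid'
python3 - <<'E'
from h import *
go(566,-140,20,.148)
look('side','y3.png',[566,-110,168],34,10,34,2)
P=ctrl.observe()['eef_pos']; s,c=load('y3'),load('y2')
d=np.array([-.147,.989])
for a in(.6,.9,1.2,1.57):
    p=P[:2]-60*np.cos(a)*d; z=P[2]+38-60*np.sin(a); e=np.array([.989,.147])*86
    print(a,z.round(),[proj(k,[*(p+g*e),z]).round().tolist() for k in(s,c) for g in(1,0,-1)])
E
```

```text
eef_pos: [531.8, -100.8, 146.1]
force: [2.1, -0.5, -0.3]
width: 0.461
gripper_force: 22.7
eef_pos: [576.1, -98.0, 149.8]
force: [2.7, -0.6, 1.2]
width: 0.461
gripper_force: 22.7
pos [576.1 -98.  149.8] head 0.148 t 34.15 j [-0.28  0.23 -0.18  1.16 -0.    1.14] F [ 2.7 -0.6  1.2] w 0.461 | dxyz [-0.199 -0.082  0.649] turn 0.0
side u0 299
151 NNNNNNNNNNNNNNNNNNNNM63636JNNNNNNNNM4613BNNNNNNNNNNNNNNNNNMI88999999
153 NNNNNNNNNNNNNNNNNNNNM72629NNNNNNNNNM5622ANNNNNNNNNNNNNNNNMMD88999999
155 NNNNNNNNNNNNNNNNNNNNNG962267ABGHLLLF5626JNNNNNNNNNNNNNNNNMKB89999999
157 NNNNNNNNNNNNNNNNNNNNNNMD421111222213668FNNNNNNNNNNNNNNNNLECA89999999
159 NNNNNNNNNNNNNNNNNNNNNNNL1222212212229INNNNNNNNNNNNNNNNNMHEEEB9A99999
161 NNNNNNNNMHGJKLMMMMMMNNNM611100122211ANNNNNNNNNNNNNNNNNNNMHEDDDECDA9A
163 NNNNNNNMHEEEEEEEEEEEEEFD9111111111117KNNNNNNNNNNNNNNNNNNNNNNHHHEGDCB
165 NNNNNNNMH9899BCECDDDDEEFE311100111115BBBEEHJJKLMMMMMNNNNNNNNNNNNMEED
167 NNNNNNNNNNNNNNKKHE69D8679754342222239BCCBBBBBBBBBBBBBDEHNNNNNNNNNNHI
169 NNNNNNNNNNNNNNNNNNLNNMGLNJCLNG8GHC6CD969787899BAAAABBBDKNNNNNNNNNNNN
171 NNNNNNNNNNNNNNNNNNMLMMNNNNN
[... 573 characters left out ...]
5557CEDEDDDDDDDDDDDDDDDDDDDEDDDEEEFFFHGF4557JMMMMNNN
189 NNNNNMLLLLLKFEC7779CEDDEDDDDDDDDDDDDDDDDDDDEEEDDDEDDEEEB5557DFFFKNNN
191 NNNNMLLLMMMMMIA98CCC9678ADDECCDCDDDDDDDDDDEDDDDDDDEDEDD65459FFFFNNNN
193 NNNNNNNMMMMLLMLLLLMJJMMLMMLHEDDCDA86678ACDCCCDDEEDDEEEC6556DEEFJNNNN
0.6 156.0 [[309.0, 156.0], [332.0, 159.0], [355.0, 162.0], [272.0, 225.0], [260.0, 196.0], [248.0, 170.0]]
0.9 143.0 [[308.0, 161.0], [331.0, 164.0], [354.0, 167.0], [277.0, 226.0], [265.0, 198.0], [254.0, 172.0]]
1.2 134.0 [[307.0, 165.0], [330.0, 168.0], [353.0, 171.0], [284.0, 225.0], [271.0, 198.0], [260.0, 172.0]]
1.57 130.0 [[306.0, 169.0], [329.0, 172.0], [352.0, 175.0], [292.0, 223.0], [280.0, 196.0], [268.0, 170.0]]
```

```bash

python3 -m inch '[{"dx":-0.04,"dy":-0.04,"dz":0.1,"turn":0},{"dx":-0.09,"dy":-0.08,"dz":0.2,"turn":0},{"dx":-0.09,"dy":-0.088,"dz":0.3,"turn":0},{"dx":-0.09,"dy":-0.088,"dz":0.4,"turn":0},{"dx":-0.09,"dy":-0.088,"dz":0.44,"turn":0}]' | egrep 'eef|force:|wid'
python3 -m inch '[{"dx":-0.03,"dy":0,"dz":0,"turn":0},{"dx":-0.07,"dy":0,"dz":0,"turn":0},{"dx":-0.11,"dy":0,"dz":0,"turn":0},{"dx":-0.15,"dy":0,"dz":0,"turn":0},{"dx":-0.19,"dy":0,"dz":0,"turn":0}]' | egrep 'eef|force:|wid'
python3 - <<'E'
from h import *
go(566,-152,60,.148)
look('side','y4.png',[566,-160,60],34,20,20,2)
P=ctrl.observe()['eef_pos']; s=load('y4')
print([proj(s,[x,y,z]).round(1).tolist() for x,y,z in ([651,-139,48],[481,-165,48],[566,-152,48])])
E
```

```text
eef_pos: [559.4, -118.4, 60.9]
force: [-0.2, 0.9, -1.9]
width: 0.463
gripper_force: 22.7
eef_pos: [565.9, -156.5, 62.4]
force: [-0.7, 2.5, -0.6]
width: 0.459
gripper_force: 20.2
pos [ 565.9 -156.5   62.4] head 0.1476 t 35.03 j [-0.38  0.31 -0.28  0.98  0.    1.04] F [-0.7  2.5 -0.6] w 0.459 | dxyz [0.022 0.004 0.012] turn -0.0001
side u0 302
160 NNNNNNNNNNNNNNNNNNNNMG99932114DNNNNNNNNM6212333114DNNMEEDDDDAA999899
162 NNNNNNNNNNNNNNNNNNNNNNNNNM61129NNNNNNNNMD22222113DNNNNNHGDDEEEDBB88A
164 NNNNNNNNNNNNNNNNNNNNNNNNNMB2639NNNNNNNNMF4239GJGHNNNNNNNNNNMIMECCAKL
166 NNNNNNNNNNNNNNNNNNNNNNNNNM6263ANNNNNNNNM8623CNNNNNNNNNNNNNNNNMHEEHMN
168 NNNNNNNNNNNNNNNNNNNNNNNNNM83639LLLLMMMMM8625GNNNNNNNNNNNNNNNNNNNNNNN
170 NNNNNNNNNNNNNNNNNNNNNNNNNNMF6211201111125619NNNNNNNNNNNNNNNNNNNNNNNN
172 NNNNNNNNNNNNNNNICCHMMMNNNNNNG211101210138BINNNNNNNNNNNNNNNNNNNNNNNNN
174 NNNNNNNNNNNNNNM955BMMLMMMMNMB11111111009NNNNNNNNNNNNNNNNNNNNNNNNNNNN
176 NNNNNNNNNNMMLHEC76BMMMMMMMMLA11010111118NNNNNNNNNNNNNNNLMMNNNNNNNNNN
178 NNNNNNMMMMMML9567ACMMMMMMLMLG20011111129NNNNNNNNNNNNNNI8ABNNNNNNNNNN
180 NNNNNNMMMMMMKIIIGGGJJIKKKLLLF00112100119NNNNNNNNNNNNNMD55ANNNNNNNNNN
182 NNNNNNNNNMMKDEHHGGHHFGHGGFDDB1011110012ALLLMMMMNNNNNNIAA9DNNNNNNNNNN
184 NNNNNNNNNNMGA66666676666666676655434335CEEEEFFGHJJJMLA667DNNNNNNNNNN
186 NNNNNNNNNMHFD6455ADD97CA77986676666666667ADDEDDDDEEFEEEEEGNNNNNNNNNN
188 NNNNNNNNMHFEC6558DED97DC78DD7ADA6AB8698778766666666667899CFGIKNNNNNN
190 NNNNNNNNKDA7656BBBAA6BCB88BC69BA7AB87BB87BB77BB679A965568EEEEJMMMNNN
192 NNNNMNNNNNLEDBBCID87777656556AB86AAAABB78BB78BB79CBB5556AEEDEMMMMMMM
194 NNNNNNNNNMHHHHHHEEEEEEEBA9A98AG777767A666756BBA6ABB55458CBBDKMMMMMMM
196 NNMNNNNNNMLDEEEEEFMLEEEEEEEEBAAAABAA9988888AG777666666679BBDJLLMMMMM
198 NNNNNNNNLEEEEEEEEEEEEEEEEEEEEEEBBAAAABDA99B9B888888888CIJJJJJJJJJJLM
[[314.0, 181.0], [358.3, 187.1], [335.9, 184.0]]
```

Side view: block above the bar and tines hanging down, so the rake is upright. Now I'll lift it over the prongs and align with the notches.

```bash

python3 -m inch '[{"dx":0.02,"dy":0,"dz":-0.06,"turn":0},{"dx":0.02,"dy":0,"dz":-0.14,"turn":0},{"dx":0.02,"dy":0,"dz":-0.2,"turn":0},{"dx":-0.07,"dy":0,"dz":-0.2,"turn":0},{"dx":-0.135,"dy":0.01,"dz":-0.2,"turn":0}]' | egrep 'eef|force:|wid'
python3 -m inch '[{"dx":0,"dy":0,"dz":0,"turn":0},{"dx":0,"dy":0,"dz":0,"turn":0},{"dx":0,"dy":0,"dz":0,"turn":0},{"dx":0,"dy":0,"dz":0,"turn":0},{"dx":0,"dy":0,"dz":0,"turn":0}]' | egrep 'eef|force:|wid'
python3 - <<'E'
from h import *
go(570.5,-182.8,60,.148)
look('scene','z1.png',[570,-183,60],28,36,36,2)
look('side','z2.png',[570,-183,80],32,8,18,2)
for f in('z1','z2'):
  s=load(f); print([proj(s,[x,y,z]).round(1).tolist() for z in(76,86) for x,y in ([655.5,-170],[485.5,-195.5])])
E
```

```text
eef_pos: [571.5, -182.8, 103.0]
force: [0.5, 0.8, -1.8]
width: 0.456
gripper_force: 20.9
eef_pos: [569.5, -180.9, 100.1]
force: [0.4, -0.0, -3.3]
width: 0.46
gripper_force: 20.8
pos [ 569.5 -180.9  100.1] head 0.1481 t 35.92 j [-0.42  0.29 -0.21  1.07  0.    1.01] F [ 0.4 -0.  -3.3] w 0.46 | dxyz [-0.011  0.004  0.201] turn 0.0
scene u0 221
178 IIHGEB86421111000101111110126BDEEEEEEEEEEEEDDDEEEFGGGGGG
180 IIIIIHHGFEB7311001111101100149CDEEEEEEEEEEEEEEEEFFGGGGGH
182 IIIIIIIIIIGD72101000011111115ADEEEEEEEEEEEEEEEEEFFFFFGHI
184 HIIIIIIIHHHGC62011111222211128CEEEEEEEEEEEEEEEEEFFGGGHHI
186 HHIIIHHHHHGGFC83111136766521148ABBDEEEEEEEEEEEEEFFGGGHII
188 IIIIIIIHHGGHHGD73001258AA9630111137CEEEEEEEEEEFFFFGGHIII
190 IIIIIIIHHGGGGHGC61001379ABA731110049CEEEEEEEEEFFFFGHIIII
192 IHIIIIIHHHHGGHGFA4111148ABB9644210149DEEEEEEEEFFFGHIIIII
194 IIIIIIHGGGGFEDDEEB74224689998543210049DEEEEEEEFFGGHIIIII
196 IIIIIHHGGHGEA88BEED9434467776421101015ADEEEEEFGGHIIIIIII
198 IIIIIHHHHHHGC75556664322233322100110027CEEEEEFGGHIIIIIII
200 IIIIHHGHHHGGEA5333443210011111101010138CEEEEFFFGHIIIIIII
202 IIIIHHHHHHGEC96333334
[... 1777 characters left out ...]
GHKKMMMMMNNNNNNNNN
174 NNNMMMMMMMML855BMLH7CGD6AC86877666666767ACDEDDDDDEEEEEEGNNNNNNNN
176 NNNNMMLLMLG9956BLMLACML7FLH9JLD9LHABHF79DB6777666666669FNNNNNNNN
178 NNNNNNNMML85579BMMLJJMLFJMIBKLDAMLACMLACMM7GNI7GKKKC669LNNNNNNNN
180 NNNNNNNNNM85545BMMMMMLMMMMMMMMMLMLIHMLGHMLBHMJ9KNNMC45ANNNNNNNNN
182 NNNNNNNNMG75445AJKLLLLLLMMMMMLLLLLMMMLLLLMMMMMMMMMG556DNNNNNNNNN
184 NNNNNNNMHD65546BDEDDEDDDEEFFHIIGKKKHHIIIIIIILMMMML8557DNNNNNNNNN
186 NNNNNNMHFD65559CCCDCCBBBCDDDBBBBBBBBBBBCCCDEFFHKKK5556FMMMNNNNNN
188 NNNNNNHF876557CCC78DBBBBBABBBABBBBBBBBBBBBBBBBBBBA4556CFFHJMMMMN
[[260.1, 238.9], [239.0, 186.9], [259.5, 237.0], [238.3, 184.7]]
[[316.0, 170.7], [360.1, 176.6], [316.0, 168.5], [360.3, 174.4]]
```

```bash

python3 -m inch '[{"dx":-0.014,"dy":0.003,"dz":0.02,"turn":0},{"dx":-0.014,"dy":0.003,"dz":0.05,"turn":0},{"dx":-0.014,"dy":0.003,"dz":0.08,"turn":0},{"dx":-0.014,"dy":0.003,"dz":0.1,"turn":0},{"dx":-0.014,"dy":0.003,"dz":0.11,"turn":0}]' | egrep 'eef|force:|wid'
python3 -m inch '[{"dx":0,"dy":0,"dz":0.01,"turn":0},{"dx":0,"dy":0,"dz":0.02,"turn":0},{"dx":0,"dy":0,"dz":0.03,"turn":0},{"dx":0,"dy":0,"dz":0.04,"turn":0},{"dx":0,"dy":0,"dz":0.04,"turn":0}]' | egrep 'eef|force:|wid'

```

```text
eef_pos: [570.1, -183.8, 77.1]
force: [-0.4, 0.0, -2.0]
width: 0.458
gripper_force: 20.8
eef_pos: [570.8, -184.1, 70.3]
force: [-0.0, 0.4, -1.5]
width: 0.456
gripper_force: 20.8
```

```bash

python3 -m inch '[{"dx":0,"dy":0,"dz":0.01,"turn":0},{"dx":0,"dy":0,"dz":0.02,"turn":0},{"dx":0,"dy":0,"dz":0.03,"turn":0},{"dx":0,"dy":0,"dz":0.03,"turn":0},{"dx":0,"dy":0,"dz":0.03,"turn":0}]' | egrep 'eef|force:|wid'
python3 - <<'E'
from h import *
look('side','z3.png',[570,-183,80],32,14,22,2)
s=load('z3'); print([proj(s,[x,y,z]).round(1).tolist() for z in(49,124) for x,y in ([655.5,-170],[570,-183],[485.5,-195.5])])
E
```

```text
eef_pos: [571.9, -185.5, 68.3]
force: [-5.6, 0.4, 14.3]
width: 0.458
gripper_force: 22.1
side u0 305
158 NNNNNNNNNNNNNNNNNNNNNNNNH2557KNNNNNNNMH2125DECFNNMEEDA98999999A9
160 NNNNNNNNNNNNNNNNNNNNNNNNG2549NNNNNNNNM8633ANNNNNNNMDEDDDCAA99989
162 NNNNNNNNNNNNNNNNNNNNNNNMC2548MMMNNNNNM8624ENNNNNNNNNHGDDDEEDCB88
164 NNNNNNNNNNNNNNNNNNNNNNNNMD6311011267CF8617KNNNNNNNNNNNNNMIMDCBAJ
166 NNNNNNNNNNNNNNNNNNNNNNNNNMF1110111010147CHNNNNNNNNNNNNNNNNMGEEHM
168 NNNNNNNNNNNNNNNNNMNNMNNNNNH11011101215GLNNNNNNNNNNNNNNNNNNNNNNNN
170 NNNNNNNNNNNNMNMMMMMMMMMNNNJ11110101116JNNNNNNNNNNNNNNNNNNNNNNNNN
172 NNNNNNNNNNMLHCCHMMMMMMMMMML11100111106JNNNNNNNNNNNNNNNNNNNNNNNNN
174 NNNNNMMMMMMJFBBDLLLLLLLMMMK11111101016JNNNNNNNNNNNNNNNNNNNNNNNNN
176 NNNNNMLLMLIEGFHIJIFFGEEEFFE10100010009NNNNNNNNNNNNNNLMMNNNNNNNNN
178 NNNNNNNMML9555666679AA8877C54333222227EFGGIKKJMMMMMI78BNNNNNNNNN
180 NNNNNNNNNM95555BJGC7DC87A96676666666778FDDDDEEEEEEEEEEGNNNNNNNNN
182 NNNNNNNNMG75545AJKH8HKCAML9CLL7BFC7CA76986656656689AAAENNNNNNNNN
184 NNNNNNNMHE65546BEDD9BDA8DD89HH7EJD7FHB8IHB8IKABGEE6565DNNNNNNNNN
186 NNNNNNMHFC55558BAAAABBABBBBBBBABBB9AB98BC79EF8AIKJ4546GMMLMNNNNN
188 NNNNNNHFE866658878777665556A955ABA7BBABCBABBBABBBA5556CFFHJMMMMN
190 NNNNNKDA877789889D898888887666655554556A56AA56BAB55557BCCEJMMMMM
192 MNMNNNNMEEEDDDBAA899877677886666665575655555555555556ACCBDLLMMMM
[[315.9, 176.6], [337.7, 179.6], [359.6, 182.6], [316.1, 159.9], [338.5, 162.8], [361.0, 165.7]]
```

```bash

python3 -m inch '[{"dx":0,"dy":0,"dz":0,"turn":0},{"dx":0,"dy":0,"dz":-0.01,"turn":0},{"dx":0.005,"dy":0,"dz":-0.01,"turn":0},{"dx":0.01,"dy":0,"dz":0,"turn":0},{"dx":0.01,"dy":0,"dz":0.03,"turn":0}]' -0.4 120 | egrep 'eef|force:|wid'
python3 -m inch '[{"dx":0,"dy":0,"dz":0.04,"turn":0},{"dx":0,"dy":0,"dz":0.08,"turn":0},{"dx":0,"dy":0,"dz":0.11,"turn":0},{"dx":0,"dy":0,"dz":0.12,"turn":0},{"dx":0,"dy":0,"dz":0.12,"turn":0}]' | egrep 'eef|force:|wid'
python3 - <<'E'
from h import *
go(570.5,-182.8,40,.148)
look('side','z4.png',[570,-183,80],32,14,18,2)
E
```

```text
eef_pos: [571.5, -182.3, 59.0]
force: [0.3, 0.5, 0.9]
width: 0.701
gripper_force: 0.0
eef_pos: [569.7, -181.8, 33.1]
force: [0.1, 0.1, -1.1]
width: 0.704
gripper_force: 0.0
pos [ 569.7 -181.8   33.1] head 0.1476 t 38.15 j [-0.42  0.36 -0.27  0.94 -0.    1.01] F [ 0.1  0.1 -1.1] w 0.704 | dxyz [-0.006  0.003 -0.034] turn -0.0001
side u0 305
158 NNNNNNNNNNNNNNNMD2225EML6224B94666321111233BNNMI2239DA99999999A9
160 NNNNNNNNNNNNNNNNJ1113333227HMLLLMMMIKJ621124ENM6116EDDEDCAA99999
162 NNNNNNNNNNNNNNNNM966311126IMA11001100266112247B124DMHGDDEEEEBB88
164 NNNNNNNNNNNNNNNNNNNNMF1225FH11110100119MC222212129NNNNNNNIMDCCAJ
166 NNNNNNNNNNNNNNNNNNNNNM2456IH01121100119NM62227C9BKNNNNNNNNMGEEHL
168 NNNNNNNNNNNNNNNNNNNNNL2457IH1111101112AMH5527KNNNNNNNNNNNNNNNNNN
170 NNNNNNNNNNNNNNNNMMMMMI2557JB1010101112ANI5419NNNNNNNNNNNNNNNNNNN
172 NNNNNNNNNNNNICCHMMMMMLIB5CMB1111102014EMG643DNNNNNNNNNNNNNNNNNNN
174 NNNNNNNNNNMKDBADLLKLMLMMMML91121111114GMC67FNNNNNNNNNNNNNNNNNNNN
176 NNNNNLMMMLIEEFHHFEFFECCCEGF82221211119NNNLNNNNNNNNNNLMMNNNNNNNNN
178 NNNNNNNMML9555677777766766666566666558EGEHHKKMMMMMMH78BNNNNNNNNN
180 NNNNNNNNNL85545AJJD8EE88BA66776776666677667DDCCCDDEDEDENNNNNNNNN
182 NNNNNNNNMG74545AJKC9LKACML8FLG7DIC7DC86A96676666667AA9BNNNNNNNNN
184 NNNNNNNMHE65556AED98DD78DD7CGE7DJA8HH99IH9BLK7CJGE6556DNNNNNNNNN
186 NNNNNNMHFC55558ABABABBAADB8ABA7BB87BB78BC69EE7ELKJ5556FMMMNNNNNN
188 NNNNNNHFE866568887767766556AAAAAAABBBAACB8ABA7ABBA5546CFFHJMMMNN
```

```bash

python3 -m inch '[{"dx":0,"dy":0,"dz":0,"turn":0},{"dx":0,"dy":0,"dz":0,"turn":0},{"dx":0,"dy":0,"dz":0,"turn":0},{"dx":0,"dy":0,"dz":0,"turn":0},{"dx":0,"dy":0,"dz":0,"turn":0}]' 0.5 120 | egrep 'eef|force|wid'
python3 -m inch '[{"dx":0,"dy":0,"dz":-0.06,"turn":0},{"dx":0,"dy":0,"dz":-0.15,"turn":0},{"dx":0,"dy":0,"dz":-0.28,"turn":0},{"dx":0,"dy":0,"dz":-0.42,"turn":0},{"dx":0,"dy":0,"dz":-0.52,"turn":0}]' | egrep 'eef|force|wid'
python3 - <<'E'
from h import *
go(*w(0,-84,136),.04)
E
```

```text
eef_pos: [571.2, -182.5, 35.3]
force: [-0.1, -0.3, 3.1]
width: 0.454
gripper_force: 120.3
eef_pos: [571.2, -182.3, 141.1]
force: [0.5, -0.4, -1.6]
width: 0.452
gripper_force: 120.6
pos [ 571.2 -182.3  141.1] head 0.1477 t 39.03 j [-0.42  0.26 -0.16  1.15  0.    1.01] F [ 0.5 -0.4 -1.6] w 0.452 | dxyz [1.356 0.175 0.025] turn 0.0343
```

```bash

python3 -m inch '[{"dx":0.12,"dy":0.02,"dz":0,"turn":0.007},{"dx":0.3,"dy":0.05,"dz":0,"turn":0.014},{"dx":0.48,"dy":0.08,"dz":0,"turn":0.021},{"dx":0.66,"dy":0.11,"dz":0,"turn":0.028},{"dx":0.84,"dy":0.13,"dz":0,"turn":0.034}]' | egrep 'eef'
python3 - <<'E'
from h import *
go(*w(0,-45,100),.04)
E
```

```text
eef_pos: [571.5, -10.7, 139.0]
pos [571.5 -10.7 139. ] head 0.0391 t 39.45 j [-0.13  0.22 -0.22  1.14  0.    1.4 ] F [ 1.1 -0.8 -2. ] w 0.452 | dxyz [ 0.704 -0.009  0.195] turn -0.0003
```

```bash

python3 -m inch '[{"dx":0.18,"dy":0,"dz":0,"turn":0},{"dx":0.36,"dy":0,"dz":0,"turn":0},{"dx":0.54,"dy":0,"dz":0,"turn":0},{"dx":0.66,"dy":-0.005,"dz":0,"turn":0},{"dx":0.7,"dy":-0.01,"dz":0.04,"turn":0}]' | egrep 'eef'
python3 -m inch '[{"dx":0,"dy":0,"dz":0.1,"turn":0},{"dx":0,"dy":0,"dz":0.2,"turn":0},{"dx":0,"dy":0,"dz":0.3,"turn":0},{"dx":0,"dy":0,"dz":0.35,"turn":0},{"dx":0,"dy":0,"dz":0.35,"turn":0}]' | egrep 'eef|force:'
python3 - <<'E'
from h import *
go(*w(0,-45,44.5),.04)
r,cam=rect('wrist','v1.png',22); print(cam); ascii(r[:,90:]if 0 else r,6,3)
E
```

```text
eef_pos: [564.7, 131.4, 132.3]
eef_pos: [560.8, 126.7, 57.4]
force: [-0.4, 0.4, -2.3]
gripper_force: 120.8
pos [560.8 126.7  57.4] head 0.0403 t 40.28 j [ 0.11  0.3  -0.3   0.98 -0.    1.64] F [-0.4  0.4 -2.3] w 0.453 | dxyz [0.016 0.019 0.065] turn 0.0001
[559. 202. 239.]
 -87 ......::------=%%-----:....::...              ....-===============#######
 -81 ========------=%%%%%%+=-------::::::::::::::::-++++============+++#######
 -75 %%%%%%%+------=%%%%%%%%%%%%%%%%%%%%%%%%%%%%%%%%%%%%%%%%%%%%%%%%%%%#######
 -69 #@%%%%%+------=%%%%%%%@@@%%%%%%%%%%%%%%%%%%%%%%%%%%%%%%%%%%%%%%%%%#######
 -63 ####@@%+------=%%%%+++%@@@%%%%++==%========++=====%%%++++++@%%++++#######
 -57 #@@####@+=----=%%%=::.+@@%++++:-==+-.   .--=:.....+%+=====+@%%===+#######
 -51 @%%%%@@@@+----=%%+:::.+@@%++++--+==-:....--=.    .+%+=====+@%+====#######
 -45 ##@@@@%%%%++===%%%+::.+@@++=-==-+=--====-. ...   .+%+=====+@%+====#######
 -39 ########@@@%+%%%%=::..+@%++=++++%+=---==:.  .::  .+%+======@%+====#######
 -33 ############@%%%%=:::.+@%++==++%@%==-.:==-.  .:: .+%+-----+@%+====#######
 -27 ##############@%%%+::.=@%++==++
[... 843 characters left out ...]
@%%%%+++%%%%%+-::%@@%%%%%==%%+======%%==%%%%%%%+=+%%%%%%%====#######
  45 @%%%@@@@#+--=+%%%=:::-%@@%%%%%==%%+=====+%%===%%%%%%+==+%%%%%%+===#######
  51 #@@####@+=----=%%++-::%@@%%%%%=+%%+======%%====%%%%%+====+%%%%===+#######
  57 ####@@%%=-----=%%+-::-%%@%++++-=%%+=====+%%======+%%+=====%%%+===+#######
  63 #@%%%%%%=----==%%-::::+%@+====-=%%+=====+%%+=====+%%+=====+@%+===+#######
  69 %%%%%%%%=-----=%%%+++++%@%%%%%++%%%%%%%%%+%%%%%%%%%%%%%%%%%%%%%%%%#######
  75 %%%%%%%%=------%%%%%%%%%%%%%%%%%%%%%%%%%%%%%%%%%%%%%%%%%%%%%%%%%%%#######
  81 %%%%%%%%----::-%%%%%%%%%%%%%%%%%%%%%%%%%%%%%%%%%%%%%%%%%%%%%%%%%%%#######
  87 ::::::::---:::-%%%%+==:...:----------........-============--===---#######
```

The view shows tube 1 seated at y = -29. Tubes 2 and 3 are still skewed between y = 0 and 70. I'll lower the rake and comb toward +y.

```bash

python3 -m inch '[{"dx":0.016,"dy":0.01,"dz":0.03,"turn":0},{"dx":0.03,"dy":0.01,"dz":0.05,"turn":0},{"dx":0.06,"dy":0.01,"dz":0.06,"turn":0},{"dx":0.1,"dy":0.01,"dz":0.06,"turn":0},{"dx":0.14,"dy":0.01,"dz":0.06,"turn":0}]' | egrep 'eef|force:'
for i in 1 2 3; do python3 -m inch '[{"dx":0.025,"dy":0,"dz":0,"turn":0},{"dx":0.05,"dy":0,"dz":0,"turn":0},{"dx":0.075,"dy":0,"dz":0,"turn":0},{"dx":0.1,"dy":0,"dz":0,"turn":0},{"dx":0.125,"dy":0,"dz":0,"turn":0}]' | egrep 'eef|force:'; done
python3 - <<'E'
from h import *
go(*w(0,60,44.5),.04)
E
```

```text
eef_pos: [565.1, 156.5, 49.0]
force: [1.0, 0.1, -1.9]
gripper_force: 120.7
eef_pos: [563.9, 181.1, 48.7]
force: [0.3, -0.8, -2.1]
gripper_force: 120.7
eef_pos: [562.9, 206.1, 48.6]
force: [0.3, -0.1, -2.5]
gripper_force: 120.7
eef_pos: [561.8, 231.1, 48.6]
force: [0.2, 0.7, -0.9]
gripper_force: 120.7
pos [561.8 231.1  48.6] head 0.0408 t 42.0 j [ 0.28  0.35 -0.24  0.98  0.    1.81] F [ 0.2  0.7 -0.9] w 0.454 | dxyz [ 0.02  -0.008  0.021] turn 0.0003
```

```bash

python3 - <<'E'
from h import *
for n,f in(('side','v2.png'),('scene','v3.png')):
    r,cam=rect(n,f,18); print(n); ascii(r,9,3)
E
```

```text
side
 -86          .........     ..   .... .     .........................:::.     
 -77 ..::--==+++++++++++++++++++++++++++++++++++++++++++++++++++++++++++++++++
 -68 =++++++++++++++++++++++++++++++++++++++++%%%%%%%+++++++++++++++++++++++++
 -59 ----------------===-::--====--::----:--=+%%%%%+=-::--:::--:::=+++++++++++
 -50 %%+%%%%%+++==++%@@%=-:==+=:::-====--::-=+%%%%%+===++=======::=+++++++++++
 -41 %%%%%%%%+++==++%@%%=----:.  .-=====-::-=+%%%++=-==+++===--=--=+++++++++++
 -32 %%%+%%%%+++==++%@%%=---=-. .:-=====-:--=+%%%+-::-=++++=======++++++++++++
 -23 %+++++%++++==++%@%%+---=-...:-=====-:--=+%%%%+=--==+++=--===-=+++++++++++
 -14 +++%%%%++++==+%%@%%=----:. .:-=====----=+%%%+====+++%%+====-==+++++++++++
  -5 +%%%++%++++==++%@%+=---=:. .:-=====--=++%%%%+=-:-=++%%%+=====++++++++++++
   4 @@@@@@@@@@@%%@@@@@+=--++=--==++++++++%%%%%%%%++==+++%%%%+====++++++++++++
  13 #################@@@@@###@@@%%%%@@##@@%%%%%%+=--=+++%%@%++===++++++++++++
  22 %%%%%@@@@@#########@@@%%%%@@@########@%%%%%%%+====++%%@@%%++=++++++++++++
  31 %%@@##############@@@@###############@%%%%%%+=-==+%%%%@@%%++=++
[... 1370 characters left out ...]
----=+%+=-----+%%+-:::-=+%+=-----+%%%+==---+%%+==+%%%++++++%%@@@@@@%
  22 -+%%+----=+%+=-----=%%+=:::-=+%+=-----+%%%+==---+%%+==+%%%+++=++%%@@@@@@@
  31 -+%%+----=+%+==---=+%%+=--==+%%+==----+%%++=----=%%+==+%%%++===++%@@@@@@@
  40 -+%%+----=+%+==---=+%%%%%++++%%+==----+%%+++++++%%%+===+%%+=====+%@@@@@@@
  49 -+%%+----=+%+==---=+%%%%%+++++%+==----+%%+++%%+%%%%++=+%%%+==---=+%@@@@@@
  58 -+%%+=---=====----==++=======++===---==+====+===++=====++%+====-==++%%%%%
  67 -+%%%%%%%%%%%%%%%%%%%%%%%%%%%%%%%%%%%%%%%%%%%%%%%%%%%%%%%%%%%%%%%%%%%%%%%
  76 -+%%@@@@@@@@@@@@@@@@@@@@@@@@@@@@@@@@@@@@@@@@@@@@@@@@@@@@@@@@@@@@@@@@@%%+=
  85 -+%%%%%%%%%%%%%%%%%%%%%%%%%%%%%%%%%%%%%%%%%%%%%%%%@@@%%%%%%%%%%%%%%%%++==
```

Tube 2 is now parallel in the +29 groove. I'll continue toward tube 3, slightly lower.

```bash

python3 -m inch '[{"dx":0.02,"dy":0,"dz":0.006,"turn":0},{"dx":0.04,"dy":0,"dz":0.012,"turn":0},{"dx":0.06,"dy":0,"dz":0.015,"turn":0},{"dx":0.08,"dy":0,"dz":0.015,"turn":0},{"dx":0.1,"dy":0,"dz":0.015,"turn":0}]' | egrep 'eef|force:'
python3 -m inch '[{"dx":0.01,"dy":0,"dz":0,"turn":0},{"dx":0.02,"dy":0,"dz":0,"turn":0},{"dx":0.03,"dy":0,"dz":0,"turn":0},{"dx":0.03,"dy":0,"dz":0,"turn":0},{"dx":0.03,"dy":0,"dz":0,"turn":0}]' | egrep 'eef|force:'
python3 - <<'E'
from h import *
r,cam=rect('scene','v5.png',18); ascii(r,9,3)
r,cam=rect('side','v6.png',18); ascii(r[:120],9,3)
E
```

```text
eef_pos: [560.9, 250.9, 45.4]
force: [0.2, 0.5, -2.8]
gripper_force: 120.7
eef_pos: [560.8, 256.6, 45.6]
force: [-0.1, 0.3, -2.1]
gripper_force: 120.7
 -86 :::-===+%%%%%%%%%%%%%%%%%%%%%%%%%%%%%%%%%%%%%%%%%%%%%%%%%%%%%%%%%%++===++
 -77 ::-++==+%@@@@@@@@@@@@@@@@@@@@@@@@@@@@@%%@@@@@@@@@@@@@@@@@@@@@@@@@%++===+%
 -68 --+%+==+%@@%%%%@@@@@@%%%%@@@@@@%%%@@@@@@@%@@@@@@@@@@@@@@@@@@@@@@%%++++%@#
 -59 -=%%+===++%%%%++++++%%+++++%%%%%%%++++%%%+%%%%%%%%%%%%%%%%@%%%%%@%%+%@###
 -50 -+%%+=---=+%+==----=+%+=----=+%%+=----=+%+======+%%+=====+%%%%%%%%%@#####
 -41 -+%%+----=+%+=-----=%%+=-::-=+%%+=----+%%+==----+%%+=====+%%%%%%@@@@#####
 -32 -+%%+----=+%+=-----=%%+=-::-=+%++=----=%%++=--:-+%%+=====+%%%+%%%@@######
 -23 -+%%+----=+%+=-----+%%+=-::-=+%+=-----=%%++=-::-=%%+=====+%%%+%%%@@@###@@
 -14 -+%%+=---=+%+==----+%%+=-::-=+%+=-----=%%++=-::-=+%+=====+%%%+%%%@@@@@@@@
  -5 -+%%+----=+%+=-----=%%+=:::-=+%+==----=%%++=-::-=+%+=====+%%%%%%%%%%%%@@@
   4 -+%%+----=+%+=-----=%%+=:::-=+%++=----+%%+==-::-=%%+=====+%%%%%%%%%++%%@@
  13 -+%%+----=+%+=-----+%%+-:::-=+%+=-----+%%+==-::-=+%+=====+%%%++%%%%++++%%
 
[... 1510 characters left out ...]
++++++==++%@%%=-:-=-:..:-==++%@%+=::-=+=----=+%%%%%%+==+++++++++++++
  22 +%++%%+++++==+%%@%%=---=:. .:-==++%@%+-::-=+=----=+%%%%%%%+++++++++++++++
  31 +++++++++++==+%%@%+=::=-:. .:-===+%@%+=::-===----=+%%%%%%+==+++++++++++++
  40 +++++++++++==++%@%%=--==-...:-==++%@%%=-:-=+=--=+%%%%%%%%+=++++++++++++++
  49 %%%%%%%@%%%%%@@@@@@%%%%%%+=---=++%@@@%+===++++++%%%%%%%%%++=+++++++++++++
  58 @@@@#####################@+==+%@@####@@@%%%@@@@@%%%%%%%%%+==+++++++%+++++
  67 @@@#######################@@######@@%%%%%@@####@%%%%%%%%%++++++++++++++++
  76 @@@@@@@@@%%++%%@@@@@@@########@@%%%%%@@########@%%%%%%%%%+==+++++++++++++
  85 @@@@@%%%++==++%@#@@##########@@@@@@############@%%%%%%%%%=-=+++++++++++++
```

```bash

python3 -m inch '[{"dx":0,"dy":0,"dz":-0.1,"turn":0},{"dx":0,"dy":0,"dz":-0.25,"turn":0},{"dx":0,"dy":0,"dz":-0.4,"turn":0},{"dx":-0.15,"dy":0,"dz":-0.5,"turn":0},{"dx":-0.35,"dy":0,"dz":-0.5,"turn":0}]' | egrep 'eef|force:'
python3 -m inch '[{"dx":-0.2,"dy":0,"dz":0,"turn":0},{"dx":-0.4,"dy":0,"dz":0,"turn":0},{"dx":-0.6,"dy":0,"dz":0,"turn":0},{"dx":-0.75,"dy":0,"dz":0,"turn":0},{"dx":-0.8,"dy":0,"dz":0,"turn":0}]' | egrep 'eef|force:'
python3 - <<'E'
from h import *
r,cam=rect('wrist','v7.png',20); print(cam); ascii(r,9,2)
r,cam=rect('scene','v8.png',20); print(cam); ascii(r,9,3)
go(571.2,-182.5,141,.1476)
E
```

```text
eef_pos: [568.2, 189.1, 151.8]
force: [0.9, 0.5, -1.5]
gripper_force: 120.9
eef_pos: [570.2, 22.4, 145.8]
force: [1.6, 0.4, -1.9]
gripper_force: 120.9
[568.  98. 327.]
 -86 :......................::..:.......:::::::-=====+==========+##################################################
 -77 :....:=+++++++++++++++++++++++++++++++++%%%%%%%%%%%%%%%%%%%%##################################################
 -68 --::.:+%%%%%%%++++++%%%%%%%%%%%%%%%%%%%%%%%%%@@@%%%%%%%%%%%@##################################################
 -59 ===:.:+++++==-..::=====::::::::-+===-:::::=++%@%%%+++++++++@##################################################
 -50 =++--=%+=====:...:====-:......:-+===-::.:-==+%@%%%+=======+@##################################################
 -41 =+++=+%+=====-::-=+++=-.......:-+===-:..:-===%@%%%+=======+@##################################################
 -32 =+++=+%+=========+%%+=-:......:-+===-----===+%@%%%+=======+@##################################################
 -23 =++==+%+=========+++===:......:=+==+++======+%@%%%========+@##################################################
 -14
[... 2441 characters left out ...]
%@@%++++%@@%%++++%%@@%+++++%@@%%++++%%@@%%%++=+%%%%++=-=+%+++%%%++%%%%%+
  40 %@@@%++++%@@%%++++%%@@@@@%%%%@@%%++++%%@@%%%%%%%%@%%+=--=+%+++%%%%%%%%%%+
  49 %%@@%++++%@@%%++++%@@@@@@@@%%@@%%+++++%@@%%@@@@@@@%%+=--=+%+++++++%%%%%%+
  58 %%@@%++++%%%+++++++%%%%%%%%%%%%%++++++%%%%%%%%%%%%%+=----====-----==++++=
  67 %%@@%%%%%%%%%%%%%%%%%%%%%%%%%%%%%%%%%%%%%%%%%%%%%%%%%++++++++++++++++++++
  76 %%@@@@@@@@@@@@@@@@@@@@@@@@@@@@@@@@@@@@%@@@%@%%@@@@@@@@@@@@@@@@@@@@@@@%%+-
  85 +%%%%%%%%%%%%%%@%%%%%%%%%%%%%%%%%%%%%%%%%%%%%%%%%%@%%%%%%%%%%%%%@@%%%++-:
pos [570.2  24.7 145.7] head 0.0371 t 43.97 j [-0.07  0.21 -0.21  1.15 -0.    1.46] F [-1.2  0.6 -1.9] w 0.456 | dxyz [-1.035 -0.033  0.023] turn -0.0352
```

All three tubes are parallel and seated, at y of about -29, +29 and +87. Returning the rake to the stand.

```bash

python3 -m inch '[{"dx":-0.1,"dy":0,"dz":0,"turn":-0.01},{"dx":-0.27,"dy":-0.01,"dz":0,"turn":-0.02},{"dx":-0.45,"dy":-0.02,"dz":0,"turn":-0.03},{"dx":-0.62,"dy":-0.025,"dz":0,"turn":-0.035},{"dx":-0.78,"dy":-0.03,"dz":0,"turn":-0.035}]' | egrep 'eef|force:'
python3 -m inch '[{"dx":-0.1,"dy":0,"dz":0,"turn":0},{"dx":-0.18,"dy":0,"dz":0,"turn":0},{"dx":-0.23,"dy":0,"dz":0,"turn":0},{"dx":-0.24,"dy":0,"dz":0,"turn":0},{"dx":-0.24,"dy":0,"dz":0,"turn":0}]' | egrep 'eef|force:'
python3 -m inch '[{"dx":0,"dy":0,"dz":0,"turn":0},{"dx":0,"dy":0,"dz":0,"turn":0},{"dx":0,"dy":0,"dz":0,"turn":0},{"dx":0,"dy":0,"dz":0,"turn":0},{"dx":0,"dy":0,"dz":0,"turn":0}]' | egrep 'eef|force:'
python3 - <<'E'
from h import *
go(571.2,-182.5,80,.1476)
E
```

```text
eef_pos: [570.7, -129.4, 145.6]
force: [1.4, 0.0, -0.9]
gripper_force: 120.8
eef_pos: [577.9, -176.1, 145.4]
force: [0.4, 0.4, -2.9]
gripper_force: 120.8
eef_pos: [577.7, -176.3, 145.7]
force: [-0.1, 0.0, -2.8]
gripper_force: 120.8
pos [ 577.7 -176.3  145.7] head 0.1515 t 45.22 j [-0.4   0.27 -0.14  1.17  0.    1.02] F [-0.1  0.  -2.8] w 0.454 | dxyz [-0.026 -0.037  0.328] turn 0.0013
```

```bash

python3 -m inch '[{"dx":-0.026,"dy":-0.037,"dz":0.06,"turn":0.001},{"dx":-0.026,"dy":-0.037,"dz":0.14,"turn":0.001},{"dx":-0.026,"dy":-0.037,"dz":0.22,"turn":0.001},{"dx":-0.026,"dy":-0.037,"dz":0.3,"turn":0.001},{"dx":-0.026,"dy":-0.037,"dz":0.33,"turn":0.001}]' | egrep 'eef|force:'
python3 -m inch '[{"dx":0,"dy":0,"dz":0.01,"turn":0},{"dx":0,"dy":0,"dz":0.02,"turn":0},{"dx":0,"dy":0,"dz":0.03,"turn":0},{"dx":0,"dy":0,"dz":0.04,"turn":0},{"dx":0,"dy":0,"dz":0.04,"turn":0}]' | egrep 'eef|force:'
python3 - <<'E'
from h import *
go(571.2,-182.5,36,.1476)
E
```

```text
eef_pos: [569.4, -182.2, 77.2]
force: [-0.8, 0.0, -2.5]
gripper_force: 120.9
eef_pos: [571.7, -183.3, 72.1]
force: [-0.3, 0.7, -3.0]
gripper_force: 120.9
pos [ 571.7 -183.3   72.1] head 0.1477 t 46.05 j [-0.42  0.32 -0.23  1.02  0.    1.01] F [-0.3  0.7 -3. ] w 0.453 | dxyz [ 0.004 -0.002  0.18 ] turn 0.0
```

Aligned. Descending in steps.

```bash

python3 -m inch '[{"dx":0.004,"dy":-0.002,"dz":0.025,"turn":0},{"dx":0.004,"dy":-0.002,"dz":0.05,"turn":0},{"dx":0.004,"dy":-0.002,"dz":0.075,"turn":0},{"dx":0.004,"dy":-0.002,"dz":0.1,"turn":0},{"dx":0.004,"dy":-0.002,"dz":0.1,"turn":0}]' | egrep 'eef|force:'
python3 -m inch '[{"dx":0,"dy":0,"dz":0.015,"turn":0},{"dx":0,"dy":0,"dz":0.03,"turn":0},{"dx":0,"dy":0,"dz":0.045,"turn":0},{"dx":0,"dy":0,"dz":0.06,"turn":0},{"dx":0,"dy":0,"dz":0.07,"turn":0}]' | egrep 'eef|force:'
python3 -m inch '[{"dx":0,"dy":0,"dz":0,"turn":0},{"dx":0,"dy":0,"dz":0,"turn":0},{"dx":0,"dy":0,"dz":0.005,"turn":0},{"dx":0,"dy":0,"dz":0.005,"turn":0},{"dx":0,"dy":0,"dz":0.005,"turn":0}]' | egrep 'eef|force:'

```

```text
eef_pos: [569.5, -181.8, 49.9]
force: [0.0, 0.3, -1.5]
gripper_force: 120.9
eef_pos: [570.5, -182.3, 37.2]
force: [-0.6, 0.5, -3.2]
gripper_force: 120.9
eef_pos: [570.8, -182.4, 36.8]
force: [0.0, 0.1, -1.3]
gripper_force: 120.9
```

```bash

python3 -m inch '[{"dx":0,"dy":0,"dz":0.005,"turn":0},{"dx":0,"dy":0,"dz":0.005,"turn":0},{"dx":0,"dy":0,"dz":0.005,"turn":0},{"dx":0,"dy":0,"dz":0.005,"turn":0},{"dx":0,"dy":0,"dz":0.005,"turn":0}]' -0.5 20 | egrep 'eef|force:|wid'
python3 -m inch '[{"dx":0,"dy":0,"dz":-0.05,"turn":0},{"dx":0,"dy":0,"dz":-0.15,"turn":0},{"dx":0,"dy":0,"dz":-0.3,"turn":0},{"dx":0,"dy":0,"dz":-0.5,"turn":0},{"dx":0,"dy":0,"dz":-0.7,"turn":0}]' | egrep 'eef|force:'
python3 -m inch '[{"dx":0.1,"dy":0,"dz":0,"turn":0},{"dx":0.25,"dy":0,"dz":0,"turn":0},{"dx":0.4,"dy":0,"dz":0,"turn":0},{"dx":0.5,"dy":0,"dz":0,"turn":0},{"dx":0.5,"dy":0,"dz":0,"turn":0}]' | egrep 'eef|force:'
python3 - <<'E'
from h import *
look('side','e1.png',[570,-183,80],32,10,18,2)
s=load('e1'); print([proj(s,[x,y,z]).round(1).tolist() for z in(49,124) for x,y in ([655.5,-170],[570.5,-183],[485.5,-195.5])])
im=cv2.imread('pics/e1.png').max(2)
m=cv2.imread('pics/side0.png').max(2); print('diff vs start around rake', cv2.absdiff(im,m)[158:198,310:365].mean())
c=load('scene0'); snap('scene','e2.png'); a=cv2.imread('pics/e2.png');b=cv2.imread('pics/scene0.png'); print('scene diff rake',cv2.absdiff(a,b)[185:262,230:278].mean(), 'jar/bottles',cv2.absdiff(a,b)[225:290,275:420].mean(),'mug',cv2.absdiff(a,b)[205:255,105:165].mean(),'spatula',cv2.absdiff(a,b)[145:200,440:495].mean())
d=cv2.absdiff(im,m); print('side marker/box',d[205:236,300:380].mean())
E
```

```text
eef_pos: [571.0, -182.5, 35.9]
force: [-0.5, 0.5, -0.2]
width: 0.752
gripper_force: 0.0
eef_pos: [569.7, -181.9, 176.9]
force: [0.8, -0.0, 0.6]
gripper_force: 0.0
eef_pos: [555.0, -80.1, 176.7]
force: [-0.2, -0.7, 1.0]
gripper_force: 0.0
side u0 305
162 NNNNNNNNNNNNNNNNNNNNNNNNNNNMG333333477EMNNNNNNNNNNNMHGDDDEEDCB88
164 NNNNNNNNNNNNNNNNNNNNNNNNNNNL12222322237KNNNNNNNNNNNNNNNNNIMDCCAJ
166 NNNNNNNNNNNNNNNNNNNNNNNNNNNH10110111119NNNNNNNNNNNNNNNNNNNMHEEHL
168 NNNNNNNNNNNNNNNNNNNNNNNNNNNH10111110119NNNNNNNNNNNNNNNNNNNNNNNNN
170 NNNNNNNNNNNNNNNNNNNNNNNNNNMH1011111112BNNNNNNNNNNNNNNNNNNNNNNNNN
172 NNNNNNNNNNNNICCHNNNNNNNNNNMC0110111112BNNNNNNNNNNNNNNNNNNNNNNNNN
174 NNNNNNNNNNNIDA9DMMMMNNNNNNMB1012011115FNNNNNNNNNNNNNNNNNNNNNNNNN
176 NNNNNNNNNMIDEEFFFFGHHHHIIII92211111117KNNNNNNNNNNNNNMMMNNNNNNNNN
178 NNNNNMMMMM955576666666779A886666665549GJJKLLIMMMNMMI9BBNNNNNNNNN
180 NNNNNMMMML85555BKKC7DD97B967767666666679BDFGGGGGHIIHHHGKNNNNNNNN
182 NMMLMMMMLE65554AJKG8JMDBNMBDNM7DJC7DD96997676666668CCADNNNNNNNNN
184 MMMMMMMLFD65456BEDB7CD97DD8AIJ7FLH8JMDANMABNMACKHE6556ENNNNNNNNN
186 MMMMMMKFEC55548AABBABBBADCABDA8CCA7CE97FG8AIJ7CMML5557HNNNNNNNNN
188 LMMMMLGED765567777776556556AAAAAAABBBAADCA9DD8BEEC5556DGHJLNNNNN
[[315.9, 176.6], [337.5, 179.5], [359.6, 182.6], [316.1, 159.9], [338.3, 162.8], [361.0, 165.7]]
diff vs start around rake 7.557272727272728
scene diff rake 9.44047619047619 jar/bottles 11.983766578249337 mug 1.7146666666666666 spatula 2.346887052341598
side marker/box 21.698387096774194
```

```bash
python3 - <<'E'
from h import *
for n,A,B,(v0,v1,u0,u1) in(('side','side0','e1',(155,200,318,356)),('scene','scene0','e2',(180,262,228,280))):
    for f in(A,B):
        g=cv2.imread(f'pics/{f}.png').max(2)[v0:v1,u0:u1]; m=(g<40).astype(np.uint8)
        k,l,s,c=cv2.connectedComponentsWithStats(m); i=1+s[1:,4].argmax(); p=np.argwhere(l==i)
        print(n,f,s[i]+[u0,v0,0,0,0],(c[i]+[u0,v0]).round(1), 'top',(p[p[:,0]<p[:,0].min()+4].mean(0)+[v0,u0]).round(1),'bot',(p[p[:,0]>p[:,0].max()-4].mean(0)+[v0,u0]).round(1))
go(571,-182,200,.1476)
for f in('scene0','e2'):
    g=cv2.imread(f'pics/{f}.png').max(2)[195:224,238:262]; print(f)
    for r in g[::2]: print(''.join('0123456789ABCDEFGHIJKLMNOP'[min(25,int(x)//10)] for x in r))
E
```

```text
side side0 [333 162  10  17 147] [337.6 170. ] top [163.8 337.8] bot [176.1 337.6]
side e1 [333 162  10  16 149] [337.4 169.5] top [163.7 337.5] bot [175.4 337.2]
scene scene0 [236 195  20  27 257] [246.6 207.8] top [197.1 246.8] bot [219.  250.6]
scene e2 [236 195  20  28 266] [246.6 208.6] top [197.1 247.1] bot [220.1 250.6]
pos [556.2 -83.  176.5] head 0.1492 t 48.65 j [-0.26  0.17 -0.19  1.21 -0.    1.16] F [-0.3 -0.7 -0.3] w 0.752 | dxyz [-0.5   -0.    -0.117] turn 0.0005
scene0
EEDDDDB74349DFHIIIHHHIHH
BCCBA86422248BEGHIHHHHHI
45432222222269BDGHHHHHHI
3322222222224678CEEGHHHH
332222222222235789BFHHHH
3332222222222259AACFHHHH
3443222332222248BBBFHHHH
88986322211010159ABDGHII
BBAA96210000001269ACDGHI
BBAAA86200000101369ABDGH
BBBBAA7410010010259ABCFH
BBBBBA97410010101368ABCF
CBBBBAA9730011112456889A
ECBBBBAA8642344455666666
GECBBBBA9877888998766666
e2
DDDDDCA74348CEFGGGGGGGGG
BCDCBA7422247ACFGGGGGGGG
56654322112358ACEGGGGGGG
3222222222223667ACDEFFGG
3222222222122355679DFGGG
332222222222247999BEFGGG
3343222222222369AAADFGGG
889852222221012699ACFGGG
AAA974110000001479AACFGG
AAAA9730000000015899ACFG
BAAAA8520000000035899ADF
BBBBA9862000000013689ABD
CBBBAA974100100113578989
ECBBBBA96311233344555555
GECBBBA98766666676555555
```

The rake's silhouette matches its starting pose to within a pixel in both views, so I'm handing in.

```bash
python3 -c "
from workcell import ctrl
print(ctrl.job_done())"
```

```text
the job is handed in; nothing more can be done
None
```

I handed the job in at about 49 s of the 64 s allowed, and no verdict was shown: in the camera views all three tubes lie parallel, each in its own groove (y about -29, +29 and +87 mm), and the rake is upright in its forks within a pixel of its starting pose; it slipped from my grip once mid-comb and had to be recovered and regrasped, and I did not confirm that every bystander stayed in place.

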